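# Exchange the bottle on the balance with the one at the back of the caddy

## Task

The dropper bottle at the back of the caddy is to be weighed next: first stand the amber bottle and the measuring cylinder in front of it out of the way on the mat. While they stand there, put the dropper bottle in the middle of the balance pan and the nasal spray that is on the pan now into the dropper's old place in the caddy. Then put the amber bottle and the cylinder back, each exactly where it stood before; everything stands upright, and nothing of it may be knocked over on the way.

Things in the scene. Friction and masses are not known exactly. Their poses are not given: they have to be found in the camera images.
- syrup_bottle: Amber bottle with a white screw cap, 155 mm high, 66 mm across the body up to 98 mm, then a shoulder narrowing to 28 mm at 121 mm; the fixed cap is 32 mm across, from 131 to 155 mm high: grip it there. 0.2 to 0.4 kg. Origin: centre of its underside, z up. It starts on one of the two front places of the caddy (left or right varies).
- cylinder: Empty glass measuring cylinder on a blue plastic foot, 232 mm high; foot 75 mm across, tapering up to 38 mm height; above it a straight clear tube 40 mm across up to the top: grip it there. 0.14 to 0.26 kg. Origin: centre of its underside, z up. It starts on the other front place of the caddy.
- dropper: Small amber dropper bottle with a black rubber teat, 92 mm high: body 30 mm across up to 45 mm, black collar 19 mm across from 55 to 69 mm, teat 12 mm across above. 0.05 kg. Origin: centre of its underside, z up. It starts on the rear place of the caddy, behind the bottle and the cylinder.
- spray: Small nasal spray bottle, dark body, white pump and tip, 118 mm high: body 30 mm across up to 44 mm, pump collar 25 to 22 mm across up to 76 mm, a 30 mm flange from 76 to 80 mm, tip 16 mm across above. 0.05 kg. Origin: centre of its underside, z up. It starts on the balance pan, up to 17 mm off its centre.
- caddy: Fixed flat grey bottle tray, floor 6 mm, rim top 14 mm above the table, no inner walls; spans x -116..+34, y -100..+100 mm. Flush black rings mark places: one at the rear (40 mm ring) and two in front at (-58, +-42) mm, where the tall things start within 6 mm. Origin: at table height under the rear place's centre. x points from front to rear, away from the robot (+-0.25 rad).
- mat: Fixed flat dark mat with a grey fabric face, 130 mm (x) by 220 mm (y), 3 mm thick, empty at the start: the side area for the amber bottle and the cylinder. Origin: centre of its underside, axes along its sides, x away from the robot (turned up to 0.25 rad).
- balance: Fixed white bench balance, case top 34 mm above the table; round flat steel pan 100 mm across, its top 43 mm above the table. Origin: at table height under the pan's centre; x points away from the robot (turned up to 0.4 rad). Case spans x -110..+60, y -65..+65 mm, display and keys on the near (-x) side.

How it is judged:
By the outcome, as a careful person would: the job done as asked, in the order asked, and still so for the second after the job is handed in, with the robot touching nothing.
It also fails if it takes over 134 s, if anything falls off the work surface, if the arm or the gripper's body presses on something with over 40 N, if the wrist force passes 120 N, or if a joint passes its speed limit or range.

## Robot

A 6-joint arm with a two-finger parallel gripper is mounted at the origin on a cart in front of the work surface, level with it; the furniture and walls round the work are solid. World frame = base frame: x ahead of the robot, y to its left, z up, the work surface at z = 0. Lengths are in m, angles in degrees, forces in N, time in s.
With the tool pointing down it reaches from about 0.3 to 0.75 m from the base axis. Payload 8.5 kg.
Tool frame: the origin (TCP) lies midway between the tips of the shut fingers; the grasp point (between the pads) lies 19 mm behind it (env.pinch_z is the z of the grasp point in the tool frame, in m); z points along the fingers, y is the line along which they close (so a half turn about z gives the same grasp; the last joint's range is limited). The gripper opens to 85 mm and grips with 20 to 120 N. Pads are 22 mm wide; open, the fingers measure 114 mm over their backs; the gripper's body (76 mm by 85 mm) begins 54 mm behind the grasp point. The pads swing forward as they close: fully open they stand 13 mm farther back than shut.
Start: joints at [50.861, 21.807, 74.336, -0, 83.858, -12.336], TCP at [0.248, 0.491, 0.231] pointing down, gripper open.
Joint ranges: [-178.18, 178.18], [-50.72, 133.34], [12.68, 142.11], [-81.47, 261.47], [9.98, 163.14], [-165.26, 165.26]. Speed limits (degrees/s): [136.94, 136.94, 180, 180, 180, 180].

## Interface

Orientations are given as a 3x3 rotation matrix whose columns are the frame's x, y, z axes.
In Python, from rig import env gives the robot as it stands.
- The arm moves only by the tool arm_command, never from a script. Its argument "deltas" is a list of rows, each an object of numbers: "rx", "ry", "rz": the turn, a rotation vector about the tool's x, y, z in rad; "dx", "dy", "dz": the shift along the tool's x, y, z in m; "fingers": the finger opening in m, from 0 to 0.0854. In form: [{"rx": .., "ry": .., "rz": .., "dx": .., "dy": .., "dz": .., "fingers": ..}, ...]. A call has 1 to 12 rows; each row shifts and turns the commanded pose from where the row before left it, along the tool's axes as they then stand; what a row does not reach is not made up. A row lasts 1/10 s, in which the tool goes at most 50 mm and 8.59 degrees, less where a joint would pass 70% of its speed; a pose out of reach is approached as far as the arm can. A call is refused whole if a number of a shift passes 0.05 or a number of a turn 0.15, either way. A call with a gripper value outside its range is refused whole. The fingers move at their own pace and stop on an object; "squeeze" is the grip in N (left out, the last holds). Time passes only in rows, so rows that do not move let the fingers close. It gives the time, the measured TCP pose, the force, the opening and the grip force at its end, in the units of the state.
- env.observe(): the state, without advancing time (a new reading comes with each control period).
- env.get_image(name): name is "scene" or "side" or "wrist"; returns a dict with "color" (480x640x3 uint8, blue, green, red), "camera_matrix" (3x3 intrinsics, pixels), "k1" (the pictures are not rectified: a ray, as slopes to the right and down, at radius r is drawn at 1 + k1 r^2 times it, then the intrinsics apply), "eye" and "orientation" of the camera in the world. Camera axes: x right, y up, looking along -z (the intrinsics and any distortion apply to the point x, -y, -z); pixel columns grow to the right and rows downward; lengths in m; the calibration is good to about 2 mm. A picture is of the moment at which its call begins. There is no depth.
- env.close_job(): hands the job in; it is judged then, once.
Trained networks look in a picture, given as the dict that the camera call returned (one of the last four; its "shot" number tells which), for a name from the list of things; names that differ only in an ending like _2 or _b are one class to them, and where a whole thing is asked for, a point or a joint stands for the part that bears it (a point fixed in the world has none). Each returns a list of dicts, best first, with "p" (0 to 1); they miss things now and then, are a little off and sometimes report something else, mostly with a low value. They report only what shows in the picture. A call takes as long as a camera call.
- env.look_for(query, picture): "box" ([left, top, right, bottom] in pixels, round what is visible of it).
- env.tip_of(query, picture): "location" ([column, row] in pixels: a listed point, or the origin of a listed thing).
The state is a dict: "time_s": time; "q": joint angles; "qvel": joint speeds; "joint_efforts": joint torques, N m; "position": TCP position; "tool_rot": TCP orientation; "ft_force": force on the tool from outside, world axes, zero at the start; "wrist_torque": the same for the moment, N m; "grip_width": finger opening in m; "gripper_force": force on a finger pad.
Only numpy, scipy, OpenCV 4.12 (cv2) and the standard library are available. Lean on these libraries where they do the work, as an engineer would, in place of code of your own. Each camera call takes 0.05 s, during which the arm holds its last target. There are 200 camera calls.

## Working session

There is one attempt and no reset: what is moved stays moved. The work goes in short steps, Python scripts to look and compute and a tool call to move; the robot and the scene stay as the last step left them, time stands still between calls to the robot, and variables do not carry over. Pictures are saved under pics/ and viewed, at most 15 in all, crops included, and the job is handed in when it is done.

Besides the shell and the picture viewer there is one more tool, called after "Request:" by a JSON object that holds its "fn" and its "kwargs", one argument or row to a line. arm_command: Moves the arm, as the interface text tells. Its arguments: {"type":"object","properties":{"deltas":{"type":"array"},"squeeze":{"type":"number"}},"required":["deltas"]}

```bash
ls; mkdir -p pics
python3 - <<'E'
from rig import env
import cv2,numpy as np
o=env.observe();print(o['time_s'],o['position'],o['tool_rot'],o['grip_width'],env.pinch_z)
ims=[]
for n in ["scene","side"]:
    p=env.get_image(n);ims.append(p['color']);cv2.imwrite(f'pics/{n}0.png',p['color'])
    print(n,p['eye'],p['k1'],np.round(p['camera_matrix'],1).tolist(),np.round(p['orientation'],3).tolist())
    for t in ["syrup_bottle","cylinder","dropper","spray","caddy","mat","balance"]:
        b=env.look_for(t,p);c=env.tip_of(t,p)
        print(t,[(np.round(x['box']),round(x['p'],2)) for x in b[:2]],[(np.round(x['location'],1),round(x['p'],2)) for x in c[:2]])
E
```

```text
pics
0.0 [0.24780584 0.49065767 0.23071575] [[-8.92563005e-01  4.50921684e-01 -9.57881131e-04]
 [ 4.50922577e-01  8.92562324e-01 -1.15205591e-03]
 [ 3.35481616e-04 -1.46021271e-03 -9.99998878e-01]] 0.08487803939657089 -0.0187
scene [-0.22182573 -0.65485129  0.94224475] 0.02299052416323919 [[563.2, 0.0, 325.4], [0.0, 563.2, 243.8], [0.0, 0.0, 1.0]] [[0.68, 0.478, -0.557], [-0.733, 0.464, -0.497], [0.021, 0.746, 0.665]]
syrup_bottle [(array([423., 287., 460., 356.]), 0.95)] [(array([437.5, 341.3]), 0.83)]
cylinder [(array([382., 240., 426., 340.]), 0.64), (array([421., 288., 441., 319.]), 0.35)] [(array([399.4, 329.8]), 0.77)]
dropper [(array([423., 286., 441., 313.]), 0.72)] [(array([431.5, 316.6]), 0.57)]
spray [(array([237., 159., 252., 197.]), 0.84), (array([381., 241., 425., 342.]), 0.36)] [(array([246.9, 196.8]), 0.62)]
caddy [(array([365., 287., 478., 376.]), 0.79)] [(array([425.7, 319.2]), 0.82)]
mat [(array([269., 229., 372., 296.]), 0.68)] [(array([320.5, 263.9]), 0.58)]
balance [(array([203., 182., 282., 236.]), 0.69), (array([423., 286., 439., 312.]), 0.18)] [(array([248.3,
[... 229 characters left out ...]
ray([293., 298., 344., 397.]), 0.58)] []
cylinder [(array([281., 215., 320., 359.]), 0.58)] [(array([304.2, 342.7]), 0.77)]
dropper [(array([337., 314., 359., 359.]), 0.71), (array([321., 138., 329., 183.]), 0.53)] [(array([346.8, 355.9]), 0.59)]
spray [(array([320., 139., 328., 181.]), 0.79), (array([275., 173., 344., 208.]), 0.42)] [(array([324.4, 180.1]), 0.72), (array([304.1, 341.8]), 0.53)]
caddy [(array([271., 310., 387., 421.]), 0.62)] [(array([321. , 193.5]), 0.75), (array([348.8, 354.7]), 0.67)]
mat [(array([286., 228., 358., 286.]), 0.58)] [(array([321. , 253.7]), 0.59)]
balance [(array([277., 173., 342., 207.]), 0.73)] [(array([320.1, 193.6]), 0.82), (array([326.9, 180. ]), 0.26)]
```

View pics/scene0.png

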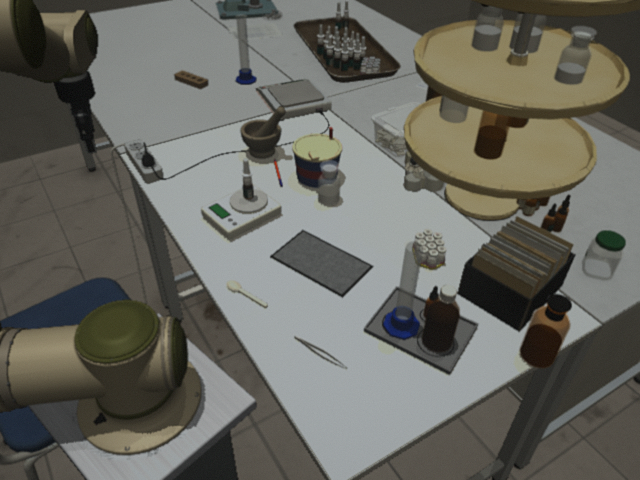

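View pics/side0.png

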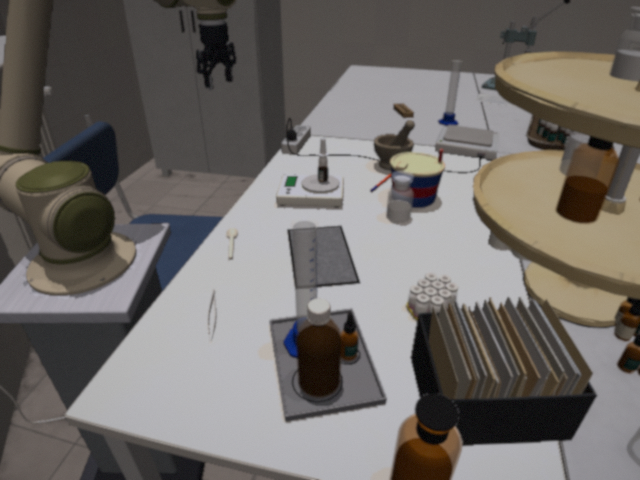

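The scene view shows the bottle (440,320) right-front and the cylinder (405,300) left-front in the caddy, with the dropper behind at (433,300). The spray is on the pan (247,185), and the mat is empty at (320,262). The side view agrees, and the tiered stand is far right of the work.

```bash
cat > h.py <<'E'
from rig import env
import cv2,numpy as np
np.set_printoptions(precision=4,suppress=True)
def und(p,uv):
    K=np.array(p['camera_matrix']);x=(np.array(uv,float)-K[:2,2])/K[[0,1],[0,1]]
    s=x.copy()
    for _ in range(20): s=x/(1+p['k1']*(s@s))
    return s
def ray(p,uv):
    s=und(p,uv);d=np.array(p['orientation'])@np.array([s[0],-s[1],-1.]);return np.array(p['eye']),d
def onz(p,uv,z):
    e,d=ray(p,uv);return (e+d*(z-e[2])/d[2])[:2]
def proj(p,X):
    c=(np.atleast_2d(X)-np.array(p['eye']))@np.array(p['orientation'])
    s=np.c_[c[:,0]/-c[:,2],-c[:,1]/-c[:,2]];s=s*(1+p['k1']*(s**2).sum(1))[:,None]
    K=np.array(p['camera_matrix']);return s*K[[0,1],[0,1]]+K[:2,2]
E
python3 - <<'E'
from h import *
P={n:env.get_image(n) for n in ["scene","side"]}
for t,z in [("syrup_bottle",.006),("cylinder",.006),("dropper",.006),("spray",.043),("caddy",0),("mat",0),("balance",0)]:
  for n in P:
    print(t,n,[(onz(P[n],x['location'],z),round(x['p'],2)) for x in env.tip_of(t,P[n])[:2]])
sc,sd=P['scene'],P['side']
print('caddy corners scene',[onz(sc,u,.014) for u in [(396,289),(477,325),(452,367),(366,328)]])
print('caddy corners side',[onz(sd,u,.014) for u in [(272,320),(341,311),(385,400),(283,417)]])
print('mat scene',[onz(sc,u,.003) for u in [(305,232),(372,266),(341,293),(271,257)]])
print('mat side',[onz(sd,u,.003) for u in [(289,229),(342,226),(358,282),(294,286)]])
print('bal scene',[onz(sc,u,.034) for u in [(202,211),(231,234),(281,207)]],'pan',onz(sc,(249,200),.043),onz(sd,(321.5,184.5),.043))
for n,k in (('scene',(340,210,160,180)),('side',(240,120,170,310))):
  x,y,w,h=k; im=P[n]['color'][y:y+h,x:x+w]; s=min(800/w,600/h); cv2.imwrite(f'pics/c_{n}.png',cv2.resize(im,None,fx=s,fy=s,interpolation=cv2.INTER_CUBIC))
# wrist cam pose relative to tool
w=env.get_image('wrist');o=env.observe();R=np.array(o['tool_rot'])
print('wrist',R.T@(np.array(w['eye'])-o['position']),(R.T@np.array(w['orientation'])).tolist(),w['camera_matrix'],w['k1'])
E
```

```text
syrup_bottle scene [(array([ 0.5073, -0.3329]), 0.78)]
syrup_bottle side [(array([ 0.5009, -0.3321]), 0.78)]
cylinder scene [(array([ 0.4673, -0.2602]), 0.84)]
cylinder side [(array([ 0.4841, -0.2492]), 0.68)]
dropper scene [(array([ 0.5479, -0.2734]), 0.72)]
dropper side []
spray scene [(array([0.5214, 0.2985]), 0.94)]
spray side [(array([0.5296, 0.3056]), 0.91), (array([0.5214, 0.2281]), 0.19)]
caddy scene [(array([ 0.5489, -0.2762]), 0.76), (array([0.5055, 0.0095]), 0.58)]
caddy side [(array([ 0.5515, -0.2781]), 0.89)]
mat scene [(array([0.5019, 0.0177]), 0.62)]
mat side [(array([0.5165, 0.0202]), 0.78), (array([ 0.5548, -0.2827]), 0.4)]
balance scene [(array([0.5352, 0.2927]), 0.68), (array([ 0.5018, -0.3337]), 0.63)]
balance side [(array([0.5229, 0.2959]), 0.94)]
caddy corners scene [array([ 0.5533, -0.1818]), array([ 0.5894, -0.3721]), array([ 0.4598, -0.3937]), array([ 0.4177, -0.2056])]
caddy corners side [array([ 0.4248, -0.2041]), array([ 0.5464, -0.1845]), array([ 0.5976, -0.3755]), array([ 0.4518, -0.3992])]
mat scene [array([0.5608, 0.1157]), array([ 0.5832, -0.0878]), array([ 0.4649, -0.0932]), array([0.4362, 0.1094])]
mat side [array([0.444 , 0.1127]), array([0.5692, 0.1224]), array([ 0.5865, -0.0895]), array([ 0.4604, -0.0982])]
bal scene [array([0.4098, 0.3379]), array([0.4028, 0.2151]), array([0.563 , 0.2052])] pan [0.5174 0.2777] [0.5247 0.2637]
wrist [ 0.0672 -0.     -0.1434] [[0.0005284274570051121, 0.9632047214350696, 0.26876827448493806], [0.999999594669348, -0.0007049130380632454, 0.0005601417203535154], [0.0007289894106193875, 0.2687678695506535, -0.9632047035140769]] [[339.7276   0.     318.9713]
 [  0.     339.7276 238.8763]
 [  0.       0.       1.    ]] -0.03306069764725322
```

Request:
{"fn": "arm_command", "kwargs": {
  "deltas": [
    {"rz":-0.117,"dz":-0.0175},
    {"rz":-0.117,"dz":-0.0175},
    {"rz":-0.117,"dz":-0.0175},
    {"rz":-0.117,"dz":-0.0175},
    {"dx":-0.034,"dy":-0.037},
    {"dx":-0.034,"dy":-0.037},
    {"dx":-0.034,"dy":-0.037},
    {"dx":-0.034,"dy":-0.037},
    {"dx":-0.034,"dy":-0.037},
    {"dx":-0.034,"dy":-0.037},
    {},
    {}
  ]
}}

```text
invalid input
```

```bash
cat > wl.py <<'E'
from h import *
import sys
def wl(name,things):
    o=env.observe();print(o['time_s'],np.array(o['position']),np.array(o['tool_rot'])[:,0],o['ft_force'],o['grip_width'],o['gripper_force'])
    w=env.get_image('wrist')
    if name: cv2.imwrite(f'pics/{name}.png',w['color'])
    for t,z in things:
        for x in env.look_for(t,w)[:1]: print(t,'box',np.round(x['box'],1),round(x['p'],2))
        for x in env.tip_of(t,w)[:2]: print(t,'tip',np.round(x['location'],1),onz(w,x['location'],z),round(x['p'],2))
    return w
E
python3 - <<'E'
from wl import *
wl('w1',[('spray',.043),('balance',0)])
P={n:env.get_image(n) for n in ["scene","side"]}
def tri(a,b):
    (e1,d1),(e2,d2)=ray(P['scene'],a),ray(P['side'],b);d1/=np.linalg.norm(d1);d2/=np.linalg.norm(d2)
    s=np.linalg.lstsq(np.c_[d1,-d2],e2-e1,rcond=None)[0];return (e1+s[0]*d1+e2+s[1]*d2)/2
print('vials',tri((430,238),(434,284)),'box corner',tri((464,288),(413,325)),'jar',tri((329,170),(402,180)), 'shelf edge',onz(P['side'],(475,190),.2),onz(P['scene'],(405,140),.2))
E
```

```text
2.35 [0.248  0.4909 0.2313] [-0.8926  0.4509  0.    ] [0.502  0.5093 0.2946] 0.08557836737241453 0.0
balance box [225.5 377.1 292.9 406.6] 0.62
vials [ 0.7168 -0.1554  0.0486] box corner [ 0.6388 -0.2969  0.0634] jar [0.7118 0.1735 0.095 ] shelf edge [ 0.7867 -0.0827] [0.8248 0.0225]
```

View pics/w1.png

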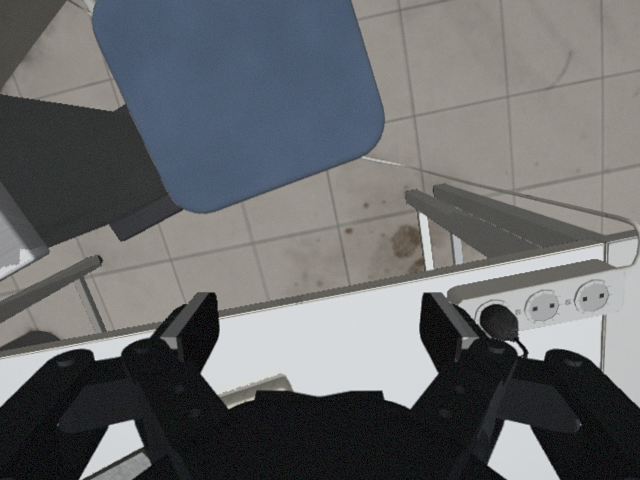

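The balance is out of view; the wrist picture shows the stool and power strip, with the fingertips at about (200,300) and (440,300). The move was refused, so I'll retry with full rows and integer-free values.

Request:
{"fn": "arm_command", "kwargs": {
  "deltas": [
    {"rx":0,"ry":0,"rz":-0.117,"dx":0,"dy":0,"dz":-0.0175,"fingers":0.085},
    {"rx":0,"ry":0,"rz":-0.117,"dx":0,"dy":0,"dz":-0.0175,"fingers":0.085},
    {"rx":0,"ry":0,"rz":-0.117,"dx":0,"dy":0,"dz":-0.0175,"fingers":0.085},
    {"rx":0,"ry":0,"rz":-0.117,"dx":0,"dy":0,"dz":-0.0175,"fingers":0.085},
    {"rx":0,"ry":0,"rz":0,"dx":-0.034,"dy":-0.037,"dz":0,"fingers":0.085},
    {"rx":0,"ry":0,"rz":0,"dx":-0.034,"dy":-0.037,"dz":0,"fingers":0.085},
    {"rx":0,"ry":0,"rz":0,"dx":-0.034,"dy":-0.037,"dz":0,"fingers":0.085},
    {"rx":0,"ry":0,"rz":0,"dx":-0.034,"dy":-0.037,"dz":0,"fingers":0.085},
    {"rx":0,"ry":0,"rz":0,"dx":-0.034,"dy":-0.037,"dz":0,"fingers":0.085},
    {"rx":0,"ry":0,"rz":0,"dx":-0.034,"dy":-0.037,"dz":0,"fingers":0.085},
    {"rx":0,"ry":0,"rz":0,"dx":0,"dy":0,"dz":0,"fingers":0.085}
  ]
}}

```text
time_s: 3.8
position: [0.4544, 0.2661, 0.3007]
tool_rot: [[-1.0, 0.006, 0.0], [0.006, 1.0, -0.001], [-0.0, -0.001, -1.0]]
ft_force: [-0.3, 0.1, -0.1]
grip_width: 0.085
gripper_force: 0.0
```

Run:
```python
from wl import *
wl('w2',[('spray',.043),('balance',0)])
```

```text
3.8 [0.4544 0.2661 0.3007] [-1.      0.0062 -0.0001] [-0.3077  0.1299 -0.0613] 0.08502139955931975 0.0
spray box [327.  250.9 360.7 310.2] 0.65
spray tip [339.4 263. ] [0.5303 0.2902] 0.84
balance box [285.2 163.9 393.9 298. ] 0.68
balance tip [335.6 248.7] [0.5249 0.2874] 0.84
```

View pics/w2.png

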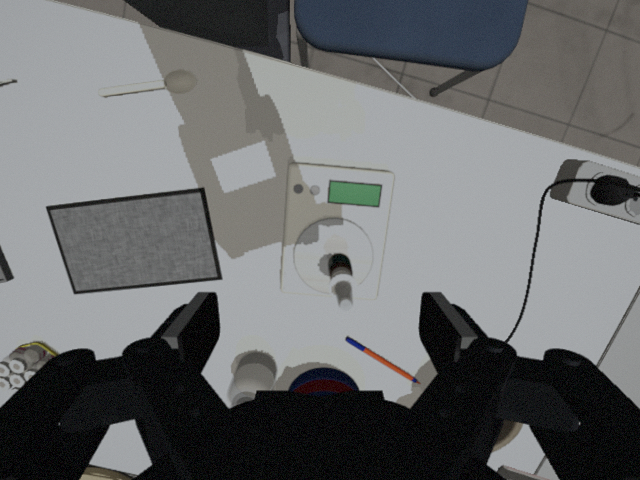

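The wrist view shows the pan circle centred near (332,256), the spray base near (339,262) and its tip near (345,300). The mat corners are at (48,207), (204,189), (221,279) and (75,293).

Request:
{"fn": "arm_command", "kwargs": {
  "deltas": [
    {"rx":0,"ry":0,"rz":0,"dx":0,"dy":-0.045,"dz":0,"fingers":0.085},
    {"rx":0,"ry":0,"rz":0,"dx":0,"dy":-0.045,"dz":0,"fingers":0.085},
    {"rx":0,"ry":0,"rz":0,"dx":0,"dy":-0.045,"dz":0,"fingers":0.085},
    {"rx":0,"ry":0,"rz":0,"dx":0,"dy":-0.045,"dz":0,"fingers":0.085},
    {"rx":0,"ry":0,"rz":0,"dx":0,"dy":-0.045,"dz":0,"fingers":0.085},
    {"rx":0,"ry":0,"rz":0,"dx":0,"dy":-0.045,"dz":0,"fingers":0.085},
    {"rx":0,"ry":0,"rz":0,"dx":0,"dy":-0.045,"dz":0,"fingers":0.085},
    {"rx":0,"ry":0,"rz":0,"dx":0,"dy":-0.045,"dz":0,"fingers":0.085},
    {"rx":0,"ry":0,"rz":0,"dx":0,"dy":-0.045,"dz":0,"fingers":0.085},
    {"rx":0,"ry":0,"rz":0,"dx":0,"dy":-0.045,"dz":0,"fingers":0.085},
    {"rx":0,"ry":0,"rz":0,"dx":0,"dy":-0.045,"dz":0,"fingers":0.085},
    {"rx":0,"ry":0,"rz":0,"dx":0,"dy":0,"dz":0,"fingers":0.085}
  ]
}}

```text
time_s: 5.25
position: [0.4512, -0.2282, 0.3006]
tool_rot: [[-1.0, 0.003, -0.001], [0.003, 1.0, -0.0], [0.001, -0.0, -1.0]]
ft_force: [0.1, 0.2, -0.9]
grip_width: 0.0845
gripper_force: 0.0
```

Run:
```python
from wl import *
w=wl('w3',[('syrup_bottle',.006),('cylinder',.006),('dropper',.006),('caddy',0)])
import pickle;pickle.dump(w,open('w3.pkl','wb'))
# reconstruct w2's camera for pan and mat
p=dict(w);p['eye']=np.array(w['eye'])+np.array([.4544,.2661,.3007])-np.array(env.observe()['position'])
print('pan',onz(p,(332.5,256),.043),'spray tip',onz(p,(345,302),.161),'mat',[onz(p,u,.003) for u in [(48,207),(204,189),(221,279),(75,293)]])
```

```text
5.25 [ 0.4512 -0.2282  0.3006] [-1.      0.0026  0.0007] [ 0.0507  0.1613 -0.941 ] 0.08445461721267628 0.0
syrup_bottle box [183.9 211.5 267.3 296.8] 0.96
syrup_bottle tip [239.3 235.4] [ 0.5007 -0.3356] 0.78
cylinder tip [303.4 222.8] [ 0.4837 -0.2496] 0.81
cylinder tip [494.6 242.7] [0.5116 0.0087] 0.72
caddy box [190.5 175.8 356.5 305.6] 0.84
caddy tip [284.7 270. ] [ 0.5523 -0.2769] 0.75
pan [0.5204 0.2779] spray tip [0.5252 0.2849] mat [array([ 0.4644, -0.1022]), array([0.442, 0.112]), array([0.5673, 0.1243]), array([ 0.5895, -0.0895])]
```

View pics/w3.png

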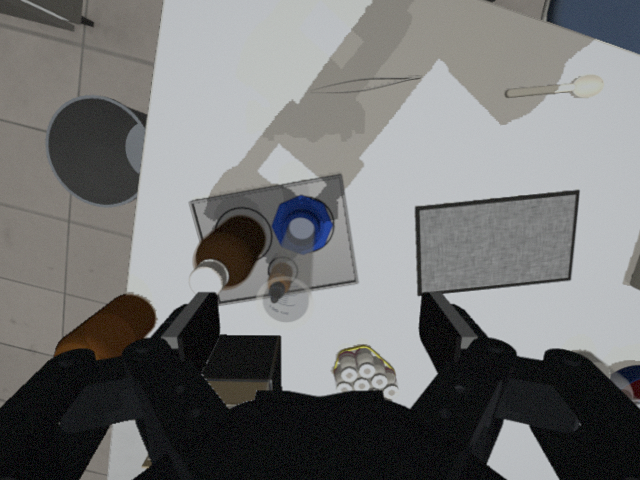

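The wrist view shows the caddy's left-front ring holding the blue foot (302,223), with the tube's top circle at (286,300). The bottle cap is at (208,279), the dropper at about (281,272), and the mat is empty at right.

Run:
```python
from h import *
import pickle;w=pickle.load(open('w3.pkl','rb'))
im=w['color'][165:325,180:370];cv2.imwrite('pics/c3.png',cv2.resize(im,None,fx=3.7,fy=3.7,interpolation=cv2.INTER_CUBIC))
print('cyl top',onz(w,(286,300),.238),'foot',onz(w,(302.5,223),.02),'cap',onz(w,(208.5,278),.161),'corners',[onz(w,u,.014) for u in [(191,202),(341,175),(357,281)]])
# predicted image of hypotheses
for n,(x,y) in dict(cyl=(.485,-.249),bot=(.5007,-.334),drop=(.551,-.277)).items():
    print(n,proj(w,[[x,y,.006],[x,y,.098],[x,y,.161],[x,y,.238]]).round(1).tolist())
```

```text
cyl top [ 0.4834 -0.2507] foot [ 0.4807 -0.2501] cap [ 0.4989 -0.328 ] corners [array([ 0.4542, -0.3931]), array([ 0.4207, -0.2013]), array([ 0.5632, -0.1774])]
cyl [[303.9, 223.8], [300.1, 243.3], [296.2, 263.3], [288.6, 302.3]]
bot [[240.5, 235.4], [221.4, 257.4], [202.1, 279.8], [165.0, 323.0]]
drop [[284.2, 270.6], [276.0, 300.1], [267.8, 329.7], [252.4, 385.5]]
```

View pics/c3.png

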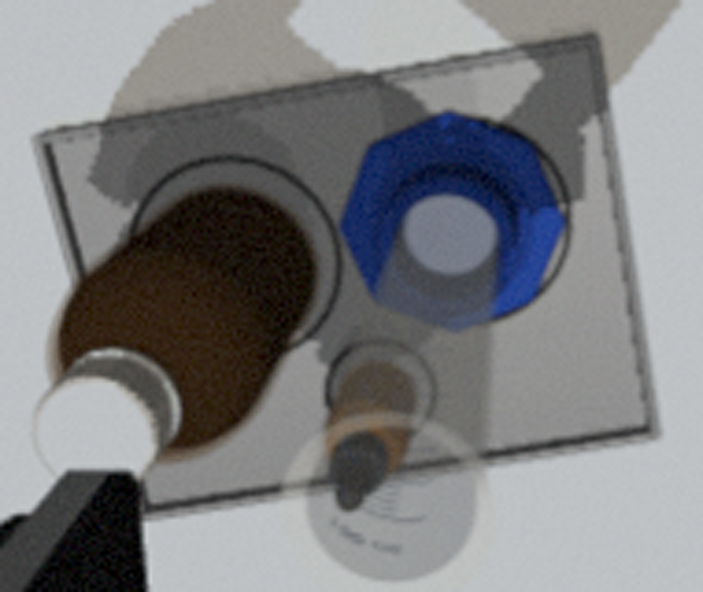

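The crop puts the tube's top circle at crop (380,498), the cap top at (95,430) and the rear ring at (381,393); the right ring is centred at about (235,258).

Run:
```python
from h import *
import pickle;w=pickle.load(open('w3.pkl','rb'))
c=lambda x,y:(180+x/3.7,165+y/3.7)
print('cyl top',onz(w,c(380,498),.238),'cap',onz(w,c(95,430),.161),'rear ring',onz(w,c(381,393),.006),'right ring',onz(w,c(235,258),.006),'foot top edge hole',onz(w,c(450,235),.03),'dropper base~',onz(w,c(373,420),.02))
```

```text
cyl top [ 0.4831 -0.2528] cap [ 0.5021 -0.3309] rear ring [ 0.5518 -0.2787] right ring [ 0.4998 -0.3299] foot top edge hole [ 0.4856 -0.2508] dropper base~ [ 0.5569 -0.2803]
```

Request:
{"fn": "arm_command", "kwargs": {
  "deltas": [
    {"rx":0,"ry":0,"rz":0,"dx":-0.0165,"dy":-0.0115,"dz":0,"fingers":0.085},
    {"rx":0,"ry":0,"rz":0,"dx":-0.0165,"dy":-0.0115,"dz":0,"fingers":0.085},
    {"rx":0,"ry":0,"rz":0,"dx":0,"dy":0,"dz":0.02,"fingers":0.085},
    {"rx":0,"ry":0,"rz":0,"dx":0,"dy":0,"dz":0.03,"fingers":0.085},
    {"rx":0,"ry":0,"rz":0,"dx":0,"dy":0,"dz":0.03,"fingers":0.085},
    {"rx":0,"ry":0,"rz":0,"dx":0,"dy":0,"dz":0.025,"fingers":0.065},
    {"rx":0,"ry":0,"rz":0,"dx":0,"dy":0,"dz":0.01,"fingers":0.055},
    {"rx":0,"ry":0,"rz":0,"dx":0,"dy":0,"dz":0,"fingers":0.05},
    {"rx":0,"ry":0,"rz":0,"dx":0,"dy":0,"dz":0,"fingers":0.05}
  ],
  "squeeze": 40
}}

```text
time_s: 6.6
position: [0.4846, -0.2482, 0.1875]
tool_rot: [[-1.0, -0.0, 0.001], [-0.0, 1.0, -0.001], [-0.001, -0.001, -1.0]]
ft_force: [0.2, 0.3, 0.1]
grip_width: 0.0506
gripper_force: 0.0
```

Run:
```python
from wl import *
w=wl('w4',[('cylinder',.006),('dropper',.006)])
```

```text
6.6 [ 0.4846 -0.2482  0.1875] [-1.     -0.0004 -0.0014] [0.2007 0.3062 0.1475] 0.05058474494791167 0.0
cylinder box [248.  174.9 370.  396.1] 0.55
cylinder tip [316.9 216. ] [ 0.485 -0.251] 0.74
dropper box [270.  270.1 278.3 306.1] 0.45
dropper tip [293.5 277.7] [ 0.5496 -0.2751] 0.44
```

View pics/w4.png

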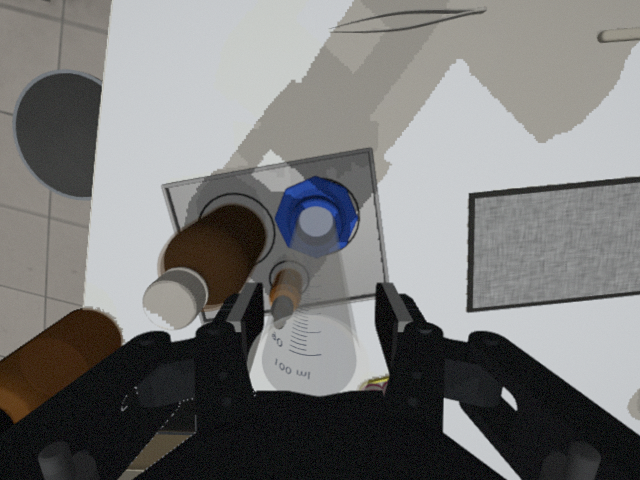

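The tube (circle centre about (309,345)) sits about 4 mm towards -y of the finger centre (320), so I'll shift and close.

Request:
{"fn": "arm_command", "kwargs": {
  "deltas": [
    {"rx":0,"ry":0,"rz":0,"dx":0,"dy":-0.004,"dz":0.003,"fingers":0.05},
    {"rx":0,"ry":0,"rz":0,"dx":0,"dy":0,"dz":0,"fingers":0.043},
    {"rx":0,"ry":0,"rz":0,"dx":0,"dy":0,"dz":0,"fingers":0.03},
    {"rx":0,"ry":0,"rz":0,"dx":0,"dy":0,"dz":0,"fingers":0.03},
    {"rx":0,"ry":0,"rz":0,"dx":0,"dy":0,"dz":0,"fingers":0.03},
    {"rx":0,"ry":0,"rz":0,"dx":0,"dy":0,"dz":0,"fingers":0.03}
  ],
  "squeeze": 40
}}

```text
time_s: 7.45
position: [0.4841, -0.2519, 0.1833]
tool_rot: [[-1.0, -0.0, -0.0], [-0.0, 1.0, 0.0], [0.0, 0.0, -1.0]]
ft_force: [-0.0, -0.5, -1.0]
grip_width: 0.0379
gripper_force: 40.2
```

Request:
{"fn": "arm_command", "kwargs": {
  "deltas": [
    {"rx":0,"ry":0,"rz":0,"dx":0,"dy":0,"dz":-0.02,"fingers":0.03},
    {"rx":0,"ry":0,"rz":0,"dx":0,"dy":0,"dz":-0.03,"fingers":0.03},
    {"rx":0,"ry":0,"rz":0,"dx":0,"dy":0.02,"dz":0,"fingers":0.03},
    {"rx":0,"ry":0,"rz":0,"dx":-0.004,"dy":0.035,"dz":0,"fingers":0.03},
    {"rx":0,"ry":0,"rz":0,"dx":-0.004,"dy":0.04,"dz":0,"fingers":0.03},
    {"rx":0,"ry":0,"rz":0,"dx":-0.004,"dy":0.04,"dz":0,"fingers":0.03},
    {"rx":0,"ry":0,"rz":0,"dx":-0.004,"dy":0.04,"dz":0,"fingers":0.03},
    {"rx":0,"ry":0,"rz":0,"dx":-0.004,"dy":0.04,"dz":0,"fingers":0.03},
    {"rx":0,"ry":0,"rz":0,"dx":-0.004,"dy":0.04,"dz":0,"fingers":0.03},
    {"rx":0,"ry":0,"rz":0,"dx":-0.002,"dy":0.035,"dz":0,"fingers":0.03},
    {"rx":0,"ry":0,"rz":0,"dx":0,"dy":0.02,"dz":0,"fingers":0.03},
    {"rx":0,"ry":0,"rz":0,"dx":0,"dy":0.008,"dz":0,"fingers":0.03}
  ]
}}

```text
time_s: 8.65
position: [0.5091, 0.0684, 0.2325]
tool_rot: [[-1.0, -0.003, -0.002], [-0.003, 1.0, 0.001], [0.002, 0.001, -1.0]]
ft_force: [0.1, -0.4, -2.7]
grip_width: 0.0379
gripper_force: 41.0
```

Request:
{"fn": "arm_command", "kwargs": {
  "deltas": [
    {"rx":0,"ry":0,"rz":0,"dx":0,"dy":0,"dz":0.02,"fingers":0.03},
    {"rx":0,"ry":0,"rz":0,"dx":0,"dy":0,"dz":0.015,"fingers":0.03},
    {"rx":0,"ry":0,"rz":0,"dx":0,"dy":0,"dz":0.01,"fingers":0.03},
    {"rx":0,"ry":0,"rz":0,"dx":0,"dy":0,"dz":0,"fingers":0.03}
  ]
}}

```text
time_s: 9.05
position: [0.5093, 0.0657, 0.1869]
tool_rot: [[-1.0, 0.0, -0.003], [0.0, 1.0, 0.0], [0.003, 0.0, -1.0]]
ft_force: [-0.3, -0.1, -1.9]
grip_width: 0.0376
gripper_force: 41.0
```

Run:
```python
from wl import *
o=env.observe();print(o['position'],o['ft_force'],o['grip_width'],o['gripper_force'])
p=env.get_image('side');cv2.imwrite('pics/s5.png',cv2.resize(p['color'][100:430,200:500],None,fx=1.8,fy=1.8))
```

```text
[0.5093 0.0657 0.1869] [-0.3437 -0.0591 -1.9279] 0.03755018024270487 41.01130809634924
```

View pics/s5.png

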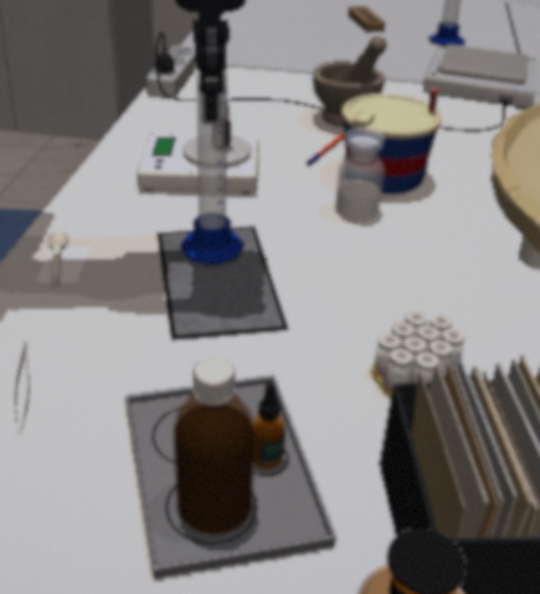

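The side view shows the held cylinder upright over the far half of the mat, with the bottle and dropper undisturbed. I'll lower the last few mm.

Request:
{"fn": "arm_command", "kwargs": {
  "deltas": [
    {"rx":0,"ry":0,"rz":0,"dx":0,"dy":0,"dz":0.0035,"fingers":0.03},
    {"rx":0,"ry":0,"rz":0,"dx":0,"dy":0,"dz":0.002,"fingers":0.03},
    {"rx":0,"ry":0,"rz":0,"dx":0,"dy":0,"dz":0,"fingers":0.03},
    {"rx":0,"ry":0,"rz":0,"dx":0,"dy":0,"dz":0,"fingers":0.03}
  ]
}}

```text
time_s: 9.5
position: [0.5102, 0.066, 0.1831]
tool_rot: [[-1.0, -0.0, 0.0], [-0.0, 1.0, -0.0], [-0.0, -0.0, -1.0]]
ft_force: [-0.9, -0.5, -1.9]
grip_width: 0.0378
gripper_force: 41.0
```

Request:
{"fn": "arm_command", "kwargs": {
  "deltas": [
    {"rx":0,"ry":0,"rz":0,"dx":0,"dy":0,"dz":0.0015,"fingers":0.03},
    {"rx":0,"ry":0,"rz":0,"dx":0,"dy":0,"dz":0.001,"fingers":0.03},
    {"rx":0,"ry":0,"rz":0,"dx":0,"dy":0,"dz":0,"fingers":0.03}
  ]
}}

```text
time_s: 9.8
position: [0.5101, 0.0661, 0.1803]
tool_rot: [[-1.0, -0.0, 0.0], [-0.0, 1.0, -0.0], [-0.0, -0.0, -1.0]]
ft_force: [-0.2, -0.4, -1.3]
grip_width: 0.0385
gripper_force: 41.0
```

Request:
{"fn": "arm_command", "kwargs": {
  "deltas": [
    {"rx":0,"ry":0,"rz":0,"dx":0,"dy":0,"dz":0,"fingers":0.043},
    {"rx":0,"ry":0,"rz":0,"dx":0,"dy":0,"dz":0,"fingers":0.06},
    {"rx":0,"ry":0,"rz":0,"dx":0,"dy":0,"dz":0,"fingers":0.075},
    {"rx":0,"ry":0,"rz":0,"dx":0,"dy":0,"dz":-0.03,"fingers":0.085},
    {"rx":0,"ry":0,"rz":0,"dx":0,"dy":0,"dz":-0.04,"fingers":0.085},
    {"rx":0,"ry":0,"rz":0,"dx":0,"dy":0,"dz":-0.04,"fingers":0.085}
  ]
}}

```text
time_s: 10.4
position: [0.5098, 0.0661, 0.2917]
tool_rot: [[-1.0, -0.0, -0.001], [-0.0, 1.0, 0.0], [0.001, 0.0, -1.0]]
ft_force: [0.5, 0.2, -0.9]
grip_width: 0.085
gripper_force: 0.0
```

Request:
{"fn": "arm_command", "kwargs": {
  "deltas": [
    {"rx":0,"ry":0,"rz":0,"dx":0.001,"dy":-0.04,"dz":0,"fingers":0.08},
    {"rx":0,"ry":0,"rz":0,"dx":0.001,"dy":-0.04,"dz":0,"fingers":0.08},
    {"rx":0,"ry":0,"rz":0,"dx":0.001,"dy":-0.04,"dz":0,"fingers":0.08},
    {"rx":0,"ry":0,"rz":0,"dx":0.001,"dy":-0.04,"dz":0,"fingers":0.08},
    {"rx":0,"ry":0,"rz":0,"dx":0.001,"dy":-0.04,"dz":0,"fingers":0.08},
    {"rx":0,"ry":0,"rz":0,"dx":0.001,"dy":-0.04,"dz":0,"fingers":0.08},
    {"rx":0,"ry":0,"rz":0,"dx":0.001,"dy":-0.04,"dz":0,"fingers":0.07},
    {"rx":0,"ry":0,"rz":0,"dx":0.001,"dy":-0.04,"dz":0.02,"fingers":0.07},
    {"rx":0,"ry":0,"rz":0,"dx":0.001,"dy":-0.04,"dz":0.03,"fingers":0.065},
    {"rx":0,"ry":0,"rz":0,"dx":0,"dy":-0.037,"dz":0.03,"fingers":0.065},
    {"rx":0,"ry":0,"rz":0,"dx":0,"dy":0,"dz":0,"fingers":0.06}
  ]
}}

```text
time_s: 11.5
position: [0.4994, -0.334, 0.2054]
tool_rot: [[-1.0, 0.004, -0.006], [0.004, 1.0, 0.005], [0.006, 0.005, -1.0]]
ft_force: [-0.0, 0.2, -0.7]
grip_width: 0.06
gripper_force: 0.0
```

Run:
```python
from wl import *
w=wl('w6',[('syrup_bottle',.006),('cylinder',.003),('dropper',.006),('caddy',0)])
```

```text
11.5 [ 0.4994 -0.334   0.2054] [-1.      0.004   0.0058] [-0.0176  0.2284 -0.6572] 0.060009717781483465 0.0
syrup_bottle box [278.4 186.2 366.8 296.1] 0.56
syrup_bottle tip [316.7 215.8] [ 0.5018 -0.336 ] 0.87
cylinder box [360.1 245.2 390.9 302.7] 0.24
dropper box [358.  248.  389.2 302. ] 0.55
dropper tip [371.9 263.4] [ 0.5538 -0.2772] 0.83
caddy box [258.2 133.1 462.8 304.9] 0.75
caddy tip [372.3 261.6] [ 0.5539 -0.2758] 0.93
```

View pics/w6.png

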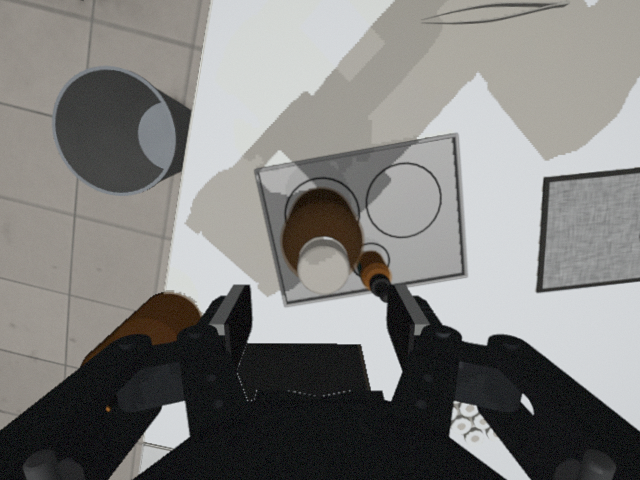

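Run:
```python
from wl import *
w=wl(None,[])
print('cap',onz(w,(324,267),.161),'rings L,rear',onz(w,(404,200),.006),onz(w,(374,260),.006),'corners',[onz(w,u,.014) for u in [(257,170),(457,135),(466,275),(286,305)]])
```

```text
11.95 [ 0.5015 -0.3303  0.2112] [-1.     -0.0013 -0.001 ] [0.1841 0.2378 0.2471] 0.059903974716392895 0.0
cap [ 0.5058 -0.3278] rings L,rear [ 0.4896 -0.2432] [ 0.5552 -0.2713] corners [array([ 0.4588, -0.3924]), array([ 0.4248, -0.1979]), array([ 0.5694, -0.1723]), array([ 0.6051, -0.3673])]
```

The cap is centred near (324,267) between the fingers, so I'll descend.

Request:
{"fn": "arm_command", "kwargs": {
  "deltas": [
    {"rx":0,"ry":0,"rz":0,"dx":-0.001,"dy":-0.001,"dz":0.025,"fingers":0.06},
    {"rx":0,"ry":0,"rz":0,"dx":0,"dy":0,"dz":0.03,"fingers":0.06},
    {"rx":0,"ry":0,"rz":0,"dx":0,"dy":0,"dz":0.02,"fingers":0.05},
    {"rx":0,"ry":0,"rz":0,"dx":0,"dy":0,"dz":0.005,"fingers":0.045},
    {"rx":0,"ry":0,"rz":0,"dx":0,"dy":0,"dz":0,"fingers":0.04},
    {"rx":0,"ry":0,"rz":0,"dx":0,"dy":0,"dz":0,"fingers":0.02},
    {"rx":0,"ry":0,"rz":0,"dx":0,"dy":0,"dz":0,"fingers":0.02},
    {"rx":0,"ry":0,"rz":0,"dx":0,"dy":0,"dz":0,"fingers":0.02},
    {"rx":0,"ry":0,"rz":0,"dx":0,"dy":0,"dz":0,"fingers":0.02}
  ],
  "squeeze": 60
}}

```text
time_s: 12.9
position: [0.5026, -0.3322, 0.1316]
tool_rot: [[-1.0, -0.0, 0.002], [-0.0, 1.0, -0.002], [-0.002, -0.002, -1.0]]
ft_force: [0.5, 1.2, 5.4]
grip_width: 0.0303
gripper_force: 60.1
```

Request:
{"fn": "arm_command", "kwargs": {
  "deltas": [
    {"rx":0,"ry":0,"rz":0,"dx":0,"dy":0,"dz":-0.015,"fingers":0.02},
    {"rx":0,"ry":0,"rz":0,"dx":0,"dy":0,"dz":-0.03,"fingers":0.02},
    {"rx":0,"ry":0,"rz":0,"dx":0.01,"dy":0,"dz":-0.035,"fingers":0.02},
    {"rx":0,"ry":0,"rz":0,"dx":0.01,"dy":0,"dz":-0.03,"fingers":0.02},
    {"rx":0,"ry":0,"rz":0,"dx":0,"dy":0.02,"dz":0,"fingers":0.02},
    {"rx":0,"ry":0,"rz":0,"dx":0,"dy":0.04,"dz":0,"fingers":0.02},
    {"rx":0,"ry":0,"rz":0,"dx":-0.006,"dy":0.04,"dz":0,"fingers":0.02},
    {"rx":0,"ry":0,"rz":0,"dx":-0.006,"dy":0.04,"dz":0,"fingers":0.02},
    {"rx":0,"ry":0,"rz":0,"dx":-0.009,"dy":0.04,"dz":0,"fingers":0.02},
    {"rx":0,"ry":0,"rz":0,"dx":-0.009,"dy":0.04,"dz":0,"fingers":0.02},
    {"rx":0,"ry":0,"rz":0,"dx":-0.009,"dy":0.04,"dz":0,"fingers":0.02},
    {"rx":0,"ry":0,"rz":0,"dx":0,"dy":0.028,"dz":0,"fingers":0.02}
  ]
}}

```text
time_s: 14.1
position: [0.5213, -0.0415, 0.2401]
tool_rot: [[-1.0, -0.002, -0.0], [-0.002, 1.0, 0.0], [0.0, 0.0, -1.0]]
ft_force: [-0.0, 0.4, -2.8]
grip_width: 0.0305
gripper_force: 60.1
```

Request:
{"fn": "arm_command", "kwargs": {
  "deltas": [
    {"rx":0,"ry":0,"rz":0,"dx":0,"dy":0,"dz":0.01,"fingers":0.02},
    {"rx":0,"ry":0,"rz":0,"dx":0,"dy":0,"dz":0.03,"fingers":0.02},
    {"rx":0,"ry":0,"rz":0,"dx":0,"dy":0,"dz":0.03,"fingers":0.02},
    {"rx":0,"ry":0,"rz":0,"dx":0,"dy":0,"dz":0.025,"fingers":0.02},
    {"rx":0,"ry":0,"rz":0,"dx":0,"dy":0,"dz":0.01,"fingers":0.02},
    {"rx":0,"ry":0,"rz":0,"dx":0,"dy":0,"dz":0,"fingers":0.02},
    {"rx":0,"ry":0,"rz":0,"dx":0,"dy":0,"dz":0,"fingers":0.02}
  ]
}}

```text
time_s: 14.8
position: [0.5216, -0.0444, 0.1362]
tool_rot: [[-1.0, 0.0, 0.001], [0.0, 1.0, -0.001], [-0.001, -0.001, -1.0]]
ft_force: [-0.5, 0.3, -1.6]
grip_width: 0.0305
gripper_force: 60.1
```

Request:
{"fn": "arm_command", "kwargs": {
  "deltas": [
    {"rx":0,"ry":0,"rz":0,"dx":0,"dy":0,"dz":0.004,"fingers":0.02},
    {"rx":0,"ry":0,"rz":0,"dx":0,"dy":0,"dz":0.002,"fingers":0.02},
    {"rx":0,"ry":0,"rz":0,"dx":0,"dy":0,"dz":0.001,"fingers":0.02},
    {"rx":0,"ry":0,"rz":0,"dx":0,"dy":0,"dz":0,"fingers":0.02},
    {"rx":0,"ry":0,"rz":0,"dx":0,"dy":0,"dz":0,"fingers":0.02}
  ]
}}

```text
time_s: 15.3
position: [0.5213, -0.044, 0.1287]
tool_rot: [[-1.0, -0.0, 0.001], [-0.0, 1.0, -0.0], [-0.001, -0.0, -1.0]]
ft_force: [-0.1, 0.8, 0.3]
grip_width: 0.0304
gripper_force: 60.6
```

Request:
{"fn": "arm_command", "kwargs": {
  "deltas": [
    {"rx":0,"ry":0,"rz":0,"dx":0,"dy":0,"dz":0,"fingers":0.035},
    {"rx":0,"ry":0,"rz":0,"dx":0,"dy":0,"dz":0,"fingers":0.05},
    {"rx":0,"ry":0,"rz":0,"dx":0,"dy":0,"dz":0,"fingers":0.065},
    {"rx":0,"ry":0,"rz":0,"dx":0,"dy":0,"dz":-0.03,"fingers":0.07},
    {"rx":0,"ry":0,"rz":0,"dx":0,"dy":0,"dz":-0.04,"fingers":0.07},
    {"rx":0,"ry":0,"rz":0,"dx":-0.003,"dy":-0.04,"dz":-0.01,"fingers":0.07},
    {"rx":0,"ry":0,"rz":0,"dx":-0.003,"dy":-0.045,"dz":0,"fingers":0.07},
    {"rx":0,"ry":0,"rz":0,"dx":-0.003,"dy":-0.045,"dz":0,"fingers":0.07},
    {"rx":0,"ry":0,"rz":0,"dx":-0.003,"dy":-0.045,"dz":0,"fingers":0.07},
    {"rx":0,"ry":0,"rz":0,"dx":-0.003,"dy":-0.045,"dz":0,"fingers":0.07},
    {"rx":0,"ry":0,"rz":0,"dx":-0.003,"dy":-0.014,"dz":0,"fingers":0.07},
    {"rx":0,"ry":0,"rz":0,"dx":0,"dy":0,"dz":0,"fingers":0.07}
  ]
}}

```text
time_s: 16.5
position: [0.539, -0.2796, 0.2077]
tool_rot: [[-1.0, 0.002, -0.0], [0.002, 1.0, 0.0], [0.0, 0.0, -1.0]]
ft_force: [0.9, 1.4, -0.1]
grip_width: 0.0698
gripper_force: 0.0
```

Request:
{"fn": "arm_command", "kwargs": {
  "deltas": [
    {"rx":0,"ry":0,"rz":0,"dx":0,"dy":0,"dz":0,"fingers":0.07},
    {"rx":0,"ry":0,"rz":0,"dx":0,"dy":0,"dz":0,"fingers":0.07}
  ]
}}

```text
time_s: 16.7
position: [0.5392, -0.2763, 0.2086]
tool_rot: [[-1.0, -0.002, -0.0], [-0.002, 1.0, 0.0], [0.0, 0.0, -1.0]]
ft_force: [0.3, -0.8, -0.4]
grip_width: 0.0701
gripper_force: 0.0
```

Run:
```python
from wl import *
w=wl('w7',[('syrup_bottle',.003),('dropper',.006),('caddy',0)])
P={n:env.get_image(n) for n in ['side','scene']}
for n in P:
  for t,z in [('syrup_bottle',.003),('cylinder',.003),('dropper',.006)]:
    print(n,t,[(np.round(x['location']),onz(P[n],x['location'],z),round(x['p'],2)) for x in env.tip_of(t,P[n])[:2]])
```

```text
16.7 [ 0.5392 -0.2763  0.2086] [-1.     -0.0018  0.    ] [ 0.2811 -0.7606 -0.3903] 0.07007361752853919 0.0
syrup_bottle box [511.6 164.8 640.  253.7] 0.91
syrup_bottle tip [539.2 195.5] [ 0.5216 -0.0469] 0.9
dropper box [300.3 208.2 329.1 254.1] 0.71
dropper tip [317.5 223.4] [ 0.5516 -0.2784] 0.56
caddy box [195.9  88.9 416.1 270.7] 0.83
caddy tip [319.1 219.7] [ 0.5489 -0.2767] 0.78
caddy tip [541.8 197.3] [ 0.5239 -0.0418] 0.27
side syrup_bottle [(array([320., 270.]), array([ 0.5117, -0.0474]), 0.81)]
side cylinder [(array([315., 239.]), array([0.5049, 0.0668]), 0.84)]
side dropper [(array([320., 256.]), array([ 0.5127, -0.0021]), 0.67), (array([348., 354.]), array([ 0.5516, -0.2784]), 0.62)]
scene syrup_bottle [(array([341., 269.]), array([ 0.5244, -0.0409]), 0.66)]
scene cylinder [(array([302., 254.]), array([0.4953, 0.0629]), 0.57), (array([250., 209.]), array([0.5243, 0.2866]), 0.5)]
scene dropper [(array([428., 318.]), array([ 0.5398, -0.2821]), 0.81)]
```

View pics/w7.png

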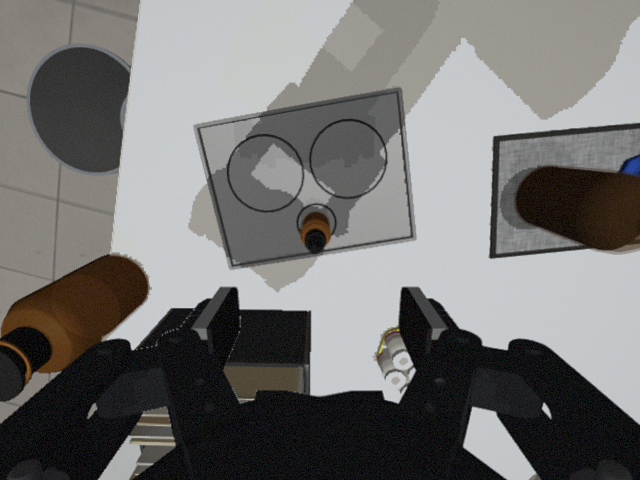

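The dropper stands in the rear ring (316,222), both front rings are empty, and the bottle and cylinder stand on the mat. I'll descend on the dropper.

Request:
{"fn": "arm_command", "kwargs": {
  "deltas": [
    {"rx":0,"ry":0,"rz":0,"dx":-0.012,"dy":-0.0025,"dz":0.01,"fingers":0.065},
    {"rx":0,"ry":0,"rz":0,"dx":0,"dy":0,"dz":0.03,"fingers":0.065},
    {"rx":0,"ry":0,"rz":0,"dx":0,"dy":0,"dz":0.03,"fingers":0.065},
    {"rx":0,"ry":0,"rz":0,"dx":0,"dy":0,"dz":0.03,"fingers":0.065},
    {"rx":0,"ry":0,"rz":0,"dx":0,"dy":0,"dz":0.03,"fingers":0.06},
    {"rx":0,"ry":0,"rz":0,"dx":0,"dy":0,"dz":0.025,"fingers":0.06},
    {"rx":0,"ry":0,"rz":0,"dx":0,"dy":0,"dz":0.015,"fingers":0.055},
    {"rx":0,"ry":0,"rz":0,"dx":0,"dy":0,"dz":0.003,"fingers":0.05},
    {"rx":0,"ry":0,"rz":0,"dx":0,"dy":0,"dz":0,"fingers":0.04},
    {"rx":0,"ry":0,"rz":0,"dx":0,"dy":0,"dz":0,"fingers":0.035},
    {"rx":0,"ry":0,"rz":0,"dx":0,"dy":0,"dz":0,"fingers":0.02},
    {"rx":0,"ry":0,"rz":0,"dx":0,"dy":0,"dz":0,"fingers":0.02}
  ],
  "squeeze": 25
}}

```text
time_s: 18.65
position: [0.5516, -0.2807, 0.0363]
tool_rot: [[-1.0, -0.0, 0.002], [-0.0, 1.0, -0.001], [-0.002, -0.001, -1.0]]
ft_force: [-0.6, 1.1, 3.1]
grip_width: 0.0285
gripper_force: 24.7
```

Request:
{"fn": "arm_command", "kwargs": {
  "deltas": [
    {"rx":0,"ry":0,"rz":0,"dx":0,"dy":0,"dz":0,"fingers":0.02},
    {"rx":0,"ry":0,"rz":0,"dx":0,"dy":0,"dz":0,"fingers":0.02}
  ]
}}

```text
time_s: 18.85
position: [0.5516, -0.2807, 0.0363]
tool_rot: [[-1.0, -0.0, 0.002], [-0.0, 1.0, -0.001], [-0.002, -0.001, -1.0]]
ft_force: [0.9, 0.6, 6.3]
grip_width: 0.029
gripper_force: 25.0
```

Request:
{"fn": "arm_command", "kwargs": {
  "deltas": [
    {"rx":0,"ry":0,"rz":0,"dx":0,"dy":0,"dz":-0.02,"fingers":0.02},
    {"rx":0,"ry":0,"rz":0,"dx":0,"dy":0,"dz":-0.03,"fingers":0.02},
    {"rx":0,"ry":0,"rz":0,"dx":0.02,"dy":0.02,"dz":0,"fingers":0.02},
    {"rx":0,"ry":0,"rz":0,"dx":0.03,"dy":0.03,"dz":0,"fingers":0.02},
    {"rx":0,"ry":0,"rz":0,"dx":0.03,"dy":0.03,"dz":0,"fingers":0.02},
    {"rx":0,"ry":0,"rz":0,"dx":0.03,"dy":0.03,"dz":0,"fingers":0.02},
    {"rx":0,"ry":0,"rz":0,"dx":0.02,"dy":0.03,"dz":0,"fingers":0.02},
    {"rx":0,"ry":0,"rz":0,"dx":0,"dy":0.01,"dz":0,"fingers":0.02},
    {"rx":0,"ry":0,"rz":0,"dx":0,"dy":0,"dz":0.025,"fingers":0.02},
    {"rx":0,"ry":0,"rz":0,"dx":0,"dy":0,"dz":0.02,"fingers":0.02},
    {"rx":0,"ry":0,"rz":0,"dx":0,"dy":0,"dz":0.005,"fingers":0.02},
    {"rx":0,"ry":0,"rz":0,"dx":0,"dy":0,"dz":0,"fingers":0.02}
  ]
}}

```text
time_s: 20.05
position: [0.4213, -0.1307, 0.035]
tool_rot: [[-1.0, -0.0, -0.001], [-0.0, 1.0, 0.001], [0.001, 0.001, -1.0]]
ft_force: [-0.0, -0.9, -0.7]
grip_width: 0.0284
gripper_force: 24.8
```

Request:
{"fn": "arm_command", "kwargs": {
  "deltas": [
    {"rx":0,"ry":0,"rz":0,"dx":0,"dy":0,"dz":0.002,"fingers":0.02},
    {"rx":0,"ry":0,"rz":0,"dx":0,"dy":0,"dz":0,"fingers":0.02}
  ]
}}

```text
time_s: 20.25
position: [0.4215, -0.1308, 0.0338]
tool_rot: [[-1.0, -0.0, 0.001], [-0.0, 1.0, -0.001], [-0.001, -0.001, -1.0]]
ft_force: [-0.4, 0.2, -0.3]
grip_width: 0.0287
gripper_force: 24.8
```

Request:
{"fn": "arm_command", "kwargs": {
  "deltas": [
    {"rx":0,"ry":0,"rz":0,"dx":0,"dy":0,"dz":0.002,"fingers":0.02},
    {"rx":0,"ry":0,"rz":0,"dx":0,"dy":0,"dz":0.001,"fingers":0.02},
    {"rx":0,"ry":0,"rz":0,"dx":0,"dy":0,"dz":0,"fingers":0.02}
  ]
}}

```text
time_s: 20.55
position: [0.4212, -0.1305, 0.0304]
tool_rot: [[-1.0, -0.0, 0.0], [-0.0, 1.0, -0.0], [-0.0, -0.0, -1.0]]
ft_force: [-0.3, -0.1, -0.5]
grip_width: 0.0287
gripper_force: 24.8
```

Request:
{"fn": "arm_command", "kwargs": {
  "deltas": [
    {"rx":0,"ry":0,"rz":0,"dx":0,"dy":0,"dz":0,"fingers":0.035},
    {"rx":0,"ry":0,"rz":0,"dx":0,"dy":0,"dz":0,"fingers":0.05},
    {"rx":0,"ry":0,"rz":0,"dx":0,"dy":0,"dz":0,"fingers":0.06},
    {"rx":0,"ry":0,"rz":0,"dx":0,"dy":0,"dz":-0.03,"fingers":0.06},
    {"rx":0,"ry":0,"rz":0,"dx":0,"dy":0,"dz":-0.04,"fingers":0.06},
    {"rx":0,"ry":0,"rz":0,"dx":0,"dy":0,"dz":-0.04,"fingers":0.06},
    {"rx":0,"ry":0,"rz":0,"dx":0,"dy":0,"dz":-0.04,"fingers":0.06},
    {"rx":0,"ry":0,"rz":0,"dx":0,"dy":0.02,"dz":-0.04,"fingers":0.06},
    {"rx":0,"ry":0,"rz":0,"dx":0,"dy":0.04,"dz":-0.04,"fingers":0.06},
    {"rx":0,"ry":0,"rz":0,"dx":0,"dy":0.045,"dz":0,"fingers":0.06},
    {"rx":0,"ry":0,"rz":0,"dx":0,"dy":0.045,"dz":0,"fingers":0.06}
  ]
}}

```text
time_s: 21.65
position: [0.421, 0.0162, 0.2567]
tool_rot: [[-1.0, 0.001, 0.002], [0.001, 1.0, -0.001], [-0.002, -0.001, -1.0]]
ft_force: [0.3, 0.1, -1.1]
grip_width: 0.0597
gripper_force: 0.0
```

Request:
{"fn": "arm_command", "kwargs": {
  "deltas": [
    {"rx":0,"ry":0,"rz":0,"dx":0,"dy":0.045,"dz":0,"fingers":0.06},
    {"rx":0,"ry":0,"rz":0,"dx":0,"dy":0.045,"dz":0,"fingers":0.06},
    {"rx":0,"ry":0,"rz":0,"dx":0,"dy":0.045,"dz":0,"fingers":0.06},
    {"rx":0,"ry":0,"rz":0,"dx":-0.02,"dy":0.045,"dz":0,"fingers":0.06},
    {"rx":0,"ry":0,"rz":0,"dx":-0.03,"dy":0.045,"dz":0,"fingers":0.06},
    {"rx":0,"ry":0,"rz":0,"dx":-0.03,"dy":0.03,"dz":0,"fingers":0.06},
    {"rx":0,"ry":0,"rz":0,"dx":-0.02,"dy":0.01,"dz":0,"fingers":0.06},
    {"rx":0,"ry":0,"rz":0,"dx":0,"dy":0,"dz":0,"fingers":0.06},
    {"rx":0,"ry":0,"rz":0,"dx":0,"dy":0,"dz":0,"fingers":0.06},
    {"rx":0,"ry":0,"rz":0,"dx":0,"dy":0,"dz":0,"fingers":0.06}
  ]
}}

```text
time_s: 22.65
position: [0.5182, 0.276, 0.2559]
tool_rot: [[-1.0, 0.0, -0.0], [0.0, 1.0, -0.0], [0.0, -0.0, -1.0]]
ft_force: [-0.0, 0.3, 0.1]
grip_width: 0.0602
gripper_force: 0.0
```

Run:
```python
from wl import *
w=wl('w8',[('spray',.043),('balance',0)])
import pickle;pickle.dump(w,open('w8.pkl','wb'))
```

```text
22.65 [0.5182 0.276  0.2559] [-1.      0.0002  0.0002] [-0.0025  0.3147  0.1053] 0.060186503723134645 0.0
spray box [316.8 209.8 354.7 262.6] 0.58
spray tip [331.8 219.7] [0.5287 0.2892] 0.97
balance box [271.7 100.2 395.2 265. ] 0.67
balance tip [325.7 210.6] [0.527  0.2834] 0.79
```

View pics/w8.png

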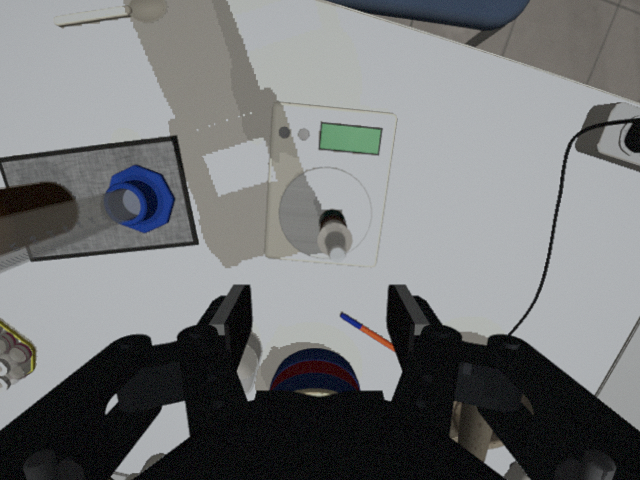

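The pan circle spans columns 279-372, centre about (325.5,211). The spray base is at about (332,219), its tip top at (338,254), upright.

Run:
```python
from h import *
import pickle;w=pickle.load(open('w8.pkl','rb'))
g=cv2.cvtColor(w['color'],cv2.COLOR_BGR2GRAY)
c=cv2.HoughCircles(g[140:280,260:395],cv2.HOUGH_GRADIENT_ALT,1,40,param1=60,param2=.6,minRadius=40,maxRadius=55)
print(None if c is None else c[0][:3]+[260,140,0])
print('pan',onz(w,(325.5,211),.043),'edges',onz(w,(279,211),.043),onz(w,(372,211),.043),'tip',onz(w,(338,253),.161),'base',onz(w,(332,220),.043))
print(proj(w,[[.5287,.2892,.043],[.5287,.2892,.123],[.5287,.2892,.161]]))
c=w['color'][150:280,260:400];cv2.imwrite('pics/c8.png',cv2.resize(c,None,fx=4.5,fy=4.5,interpolation=cv2.INTER_CUBIC))
```

```text
[[323.     213.      46.4435]]
pan [0.5193 0.2824] edges [0.5193 0.2328] [0.5192 0.3319] tip [0.528  0.2895] base [0.529  0.2894]
[[331.8241 219.6852]
 [335.2151 239.9242]
 [337.5547 253.9015]]
```

View pics/c8.png

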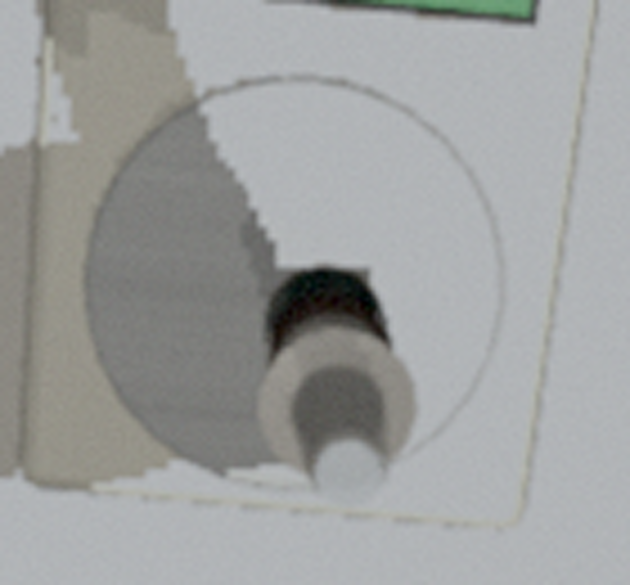

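The crop gives a pan centre at crop (295,281) and the spray's tip top at (348,470), upright. I'll grip the 16 mm tip above the flange.

Request:
{"fn": "arm_command", "kwargs": {
  "deltas": [
    {"rx":0,"ry":0,"rz":0,"dx":-0.0103,"dy":0.013,"dz":0.02,"fingers":0.06},
    {"rx":0,"ry":0,"rz":0,"dx":0,"dy":0,"dz":0.03,"fingers":0.055},
    {"rx":0,"ry":0,"rz":0,"dx":0,"dy":0,"dz":0.03,"fingers":0.05},
    {"rx":0,"ry":0,"rz":0,"dx":0,"dy":0,"dz":0.03,"fingers":0.045},
    {"rx":0,"ry":0,"rz":0,"dx":0,"dy":0,"dz":0.015,"fingers":0.04},
    {"rx":0,"ry":0,"rz":0,"dx":0,"dy":0,"dz":0,"fingers":0.035},
    {"rx":0,"ry":0,"rz":0,"dx":0,"dy":0,"dz":0,"fingers":0.03}
  ],
  "squeeze": 25
}}

```text
time_s: 23.6
position: [0.5293, 0.2896, 0.1315]
tool_rot: [[-1.0, -0.0, 0.001], [-0.0, 1.0, 0.0], [-0.001, 0.0, -1.0]]
ft_force: [-1.0, 0.3, 1.5]
grip_width: 0.03
gripper_force: 0.0
```

Request:
{"fn": "arm_command", "kwargs": {
  "deltas": [
    {"rx":0,"ry":0,"rz":0,"dx":0,"dy":0,"dz":0.003,"fingers":0.028},
    {"rx":0,"ry":0,"rz":0,"dx":0,"dy":0,"dz":0,"fingers":0.024},
    {"rx":0,"ry":0,"rz":0,"dx":0,"dy":0,"dz":0,"fingers":0.018},
    {"rx":0,"ry":0,"rz":0,"dx":0,"dy":0,"dz":0,"fingers":0.008},
    {"rx":0,"ry":0,"rz":0,"dx":0,"dy":0,"dz":0,"fingers":0.008},
    {"rx":0,"ry":0,"rz":0,"dx":0,"dy":0,"dz":0,"fingers":0.008},
    {"rx":0,"ry":0,"rz":0,"dx":0,"dy":0,"dz":0,"fingers":0.008}
  ],
  "squeeze": 25
}}

```text
time_s: 24.3
position: [0.5293, 0.2896, 0.1283]
tool_rot: [[-1.0, -0.0, 0.001], [-0.0, 1.0, 0.0], [-0.001, 0.0, -1.0]]
ft_force: [-1.3, -0.9, 6.4]
grip_width: 0.0152
gripper_force: 24.9
```

Request:
{"fn": "arm_command", "kwargs": {
  "deltas": [
    {"rx":0,"ry":0,"rz":0,"dx":0,"dy":0,"dz":-0.03,"fingers":0.008},
    {"rx":0,"ry":0,"rz":0,"dx":0.02,"dy":0,"dz":-0.04,"fingers":0.008},
    {"rx":0,"ry":0,"rz":0,"dx":0.03,"dy":-0.03,"dz":-0.012,"fingers":0.008},
    {"rx":0,"ry":0,"rz":0,"dx":0.03,"dy":-0.04,"dz":0,"fingers":0.008},
    {"rx":0,"ry":0,"rz":0,"dx":0.03,"dy":-0.04,"dz":0,"fingers":0.008},
    {"rx":0,"ry":0,"rz":0,"dx":0,"dy":-0.045,"dz":0,"fingers":0.008},
    {"rx":0,"ry":0,"rz":0,"dx":0,"dy":-0.045,"dz":0,"fingers":0.008},
    {"rx":0,"ry":0,"rz":0,"dx":0,"dy":-0.045,"dz":0,"fingers":0.008},
    {"rx":0,"ry":0,"rz":0,"dx":0,"dy":-0.045,"dz":0,"fingers":0.008},
    {"rx":0,"ry":0,"rz":0,"dx":0,"dy":-0.045,"dz":0,"fingers":0.008},
    {"rx":0,"ry":0,"rz":0,"dx":0,"dy":-0.045,"dz":0,"fingers":0.008},
    {"rx":0,"ry":0,"rz":0,"dx":0,"dy":-0.045,"dz":0,"fingers":0.008}
  ]
}}

```text
time_s: 25.5
position: [0.4187, -0.1373, 0.2096]
tool_rot: [[-1.0, 0.0, -0.0], [0.0, 1.0, 0.0], [0.0, 0.0, -1.0]]
ft_force: [0.7, 0.4, -1.0]
grip_width: 0.0149
gripper_force: 24.6
```

Request:
{"fn": "arm_command", "kwargs": {
  "deltas": [
    {"rx":0,"ry":0,"rz":0,"dx":0,"dy":-0.045,"dz":0,"fingers":0.008},
    {"rx":0,"ry":0,"rz":0,"dx":-0.03,"dy":-0.045,"dz":0,"fingers":0.008},
    {"rx":0,"ry":0,"rz":0,"dx":-0.04,"dy":-0.035,"dz":0,"fingers":0.008},
    {"rx":0,"ry":0,"rz":0,"dx":-0.04,"dy":-0.02,"dz":0,"fingers":0.008},
    {"rx":0,"ry":0,"rz":0,"dx":-0.02,"dy":0,"dz":0.02,"fingers":0.008},
    {"rx":0,"ry":0,"rz":0,"dx":0,"dy":0,"dz":0.03,"fingers":0.008},
    {"rx":0,"ry":0,"rz":0,"dx":0,"dy":0,"dz":0.03,"fingers":0.008},
    {"rx":0,"ry":0,"rz":0,"dx":0,"dy":0,"dz":0.01,"fingers":0.008},
    {"rx":0,"ry":0,"rz":0,"dx":0,"dy":0,"dz":0,"fingers":0.008},
    {"rx":0,"ry":0,"rz":0,"dx":0,"dy":0,"dz":0,"fingers":0.008},
    {"rx":0,"ry":0,"rz":0,"dx":0,"dy":0,"dz":0,"fingers":0.008}
  ]
}}

```text
time_s: 26.6
position: [0.5451, -0.2754, 0.1214]
tool_rot: [[-1.0, -0.0, 0.002], [-0.0, 1.0, -0.002], [-0.002, -0.002, -1.0]]
ft_force: [0.0, -0.1, -0.7]
grip_width: 0.0151
gripper_force: 24.6
```

Run:
```python
from wl import *
w=wl('w9',[('spray',.02)])
import pickle;pickle.dump(w,open('w9.pkl','wb'))
```

```text
26.6 [ 0.5451 -0.2754  0.1214] [-1.     -0.0002 -0.0023] [ 0.0426 -0.1009 -0.695 ] 0.01510492376337284 24.595919251441956
spray box [291.7 226.4 349.3 347.9] 0.62
spray tip [320.6 244.6] [ 0.5507 -0.2749] 0.72
```

View pics/w9.png

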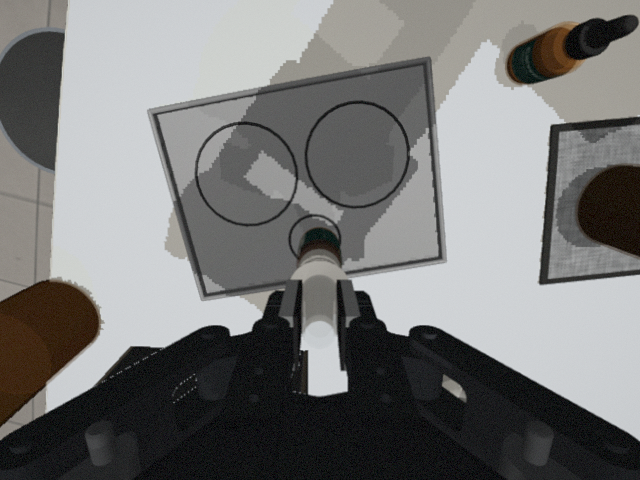

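The rings are visible at rear (315,239), left (357,155) and right (246,174). The spray is held upright and the dropper stands on the table.

Run:
```python
from h import *
import pickle;w=pickle.load(open('w9.pkl','rb'))
R,L,Q=[onz(w,u,.006) for u in [(315,239),(357.5,154.5),(246.5,174)]]
print(R,L,Q,np.hypot(*(L-Q)),np.hypot(*((L+Q)/2-R)))
d=(L-Q)/np.hypot(*(L-Q));ax=np.array([d[1],-d[0]]);print('yaw',np.arctan2(ax[1],ax[0]),'rear from front',(L+Q)/2+.058*ax)
# corners
print([onz(w,u,.014) for u in [(151,110),(430,59),(445,261),(203,299)]])
```

```text
[ 0.5503 -0.2793] [ 0.4852 -0.2477] [ 0.4995 -0.3308] 0.08430880546391746 0.05875839213092825
yaw 0.17041574634248804 rear from front [ 0.5495 -0.2794]
[array([ 0.4541, -0.3941]), array([ 0.4218, -0.2014]), array([ 0.5658, -0.1774]), array([ 0.5987, -0.3702])]
```

Request:
{"fn": "arm_command", "kwargs": {
  "deltas": [
    {"rx":0,"ry":0,"rz":0,"dx":-0.0055,"dy":-0.0037,"dz":0,"fingers":0.008},
    {"rx":0,"ry":0,"rz":0,"dx":0,"dy":0,"dz":0.012,"fingers":0.008},
    {"rx":0,"ry":0,"rz":0,"dx":0,"dy":0,"dz":0.01,"fingers":0.008},
    {"rx":0,"ry":0,"rz":0,"dx":0,"dy":0,"dz":0.003,"fingers":0.008},
    {"rx":0,"ry":0,"rz":0,"dx":0,"dy":0,"dz":0.001,"fingers":0.008},
    {"rx":0,"ry":0,"rz":0,"dx":0,"dy":0,"dz":0,"fingers":0.008},
    {"rx":0,"ry":0,"rz":0,"dx":0,"dy":0,"dz":0,"fingers":0.008}
  ]
}}

```text
time_s: 27.45
position: [0.5502, -0.2788, 0.094]
tool_rot: [[-1.0, -0.0, 0.0], [-0.0, 1.0, -0.0], [-0.0, -0.0, -1.0]]
ft_force: [-0.4, -0.0, -1.1]
grip_width: 0.0153
gripper_force: 24.6
```

Request:
{"fn": "arm_command", "kwargs": {
  "deltas": [
    {"rx":0,"ry":0,"rz":0,"dx":0,"dy":0,"dz":0.0015,"fingers":0.008},
    {"rx":0,"ry":0,"rz":0,"dx":0,"dy":0,"dz":0.001,"fingers":0.008},
    {"rx":0,"ry":0,"rz":0,"dx":0,"dy":0,"dz":0,"fingers":0.008},
    {"rx":0,"ry":0,"rz":0,"dx":0,"dy":0,"dz":0,"fingers":0.008}
  ]
}}

```text
time_s: 27.85
position: [0.5501, -0.2788, 0.0913]
tool_rot: [[-1.0, -0.0, 0.0], [-0.0, 1.0, -0.0], [-0.0, -0.0, -1.0]]
ft_force: [-0.2, -0.2, -0.1]
grip_width: 0.0152
gripper_force: 24.7
```

Request:
{"fn": "arm_command", "kwargs": {
  "deltas": [
    {"rx":0,"ry":0,"rz":0,"dx":0,"dy":0,"dz":0,"fingers":0.018},
    {"rx":0,"ry":0,"rz":0,"dx":0,"dy":0,"dz":0,"fingers":0.03},
    {"rx":0,"ry":0,"rz":0,"dx":0,"dy":0,"dz":-0.01,"fingers":0.045},
    {"rx":0,"ry":0,"rz":0,"dx":0,"dy":0,"dz":-0.03,"fingers":0.06},
    {"rx":0,"ry":0,"rz":0,"dx":0,"dy":0,"dz":-0.04,"fingers":0.06},
    {"rx":0,"ry":0,"rz":0,"dx":0.029,"dy":0.0335,"dz":0,"fingers":0.06},
    {"rx":0,"ry":0,"rz":0,"dx":0.035,"dy":0.04,"dz":0,"fingers":0.06},
    {"rx":0,"ry":0,"rz":0,"dx":0.035,"dy":0.04,"dz":0,"fingers":0.06},
    {"rx":0,"ry":0,"rz":0,"dx":0.03,"dy":0.035,"dz":0,"fingers":0.06},
    {"rx":0,"ry":0,"rz":0,"dx":0,"dy":0,"dz":0,"fingers":0.06},
    {"rx":0,"ry":0,"rz":0,"dx":0,"dy":0,"dz":0,"fingers":0.06}
  ]
}}

```text
time_s: 28.95
position: [0.4252, -0.1347, 0.1723]
tool_rot: [[-1.0, -0.001, 0.002], [-0.001, 1.0, -0.001], [-0.002, -0.001, -1.0]]
ft_force: [0.0, -0.2, 0.4]
grip_width: 0.0598
gripper_force: 0.0
```

Run:
```python
from wl import *
w=wl('w10',[('dropper',0),('spray',.006)])
p=env.get_image('side');print([(x['location'],onz(p,x['location'],.006),x['p']) for x in env.tip_of('spray',p)],[(x['box'],x['p']) for x in env.look_for('spray',p)])
```

```text
28.95 [ 0.4252 -0.1347  0.1723] [-1.     -0.0009 -0.0018] [ 0.0003 -0.24    0.3653] 0.05977033350359298 0.0
dropper tip [325.8 210.8] [ 0.4187 -0.1291] 0.73
spray box [158.8 326.5 186.8 344.5] 0.76
spray tip [179.3 337.5] [ 0.5515 -0.2807] 0.67
[([350.8, 355.5], array([ 0.5561, -0.282 ]), 0.95)] [([341.6, 296.1, 359.2, 358.8], 0.9), ([262.2, 260.3, 282.9, 302.2], 0.68)]
```

Request:
{"fn": "arm_command", "kwargs": {
  "deltas": [
    {"rx":0,"ry":0,"rz":0,"dx":0.004,"dy":0.004,"dz":0.01,"fingers":0.06},
    {"rx":0,"ry":0,"rz":0,"dx":0,"dy":0,"dz":0.03,"fingers":0.06},
    {"rx":0,"ry":0,"rz":0,"dx":0,"dy":0,"dz":0.03,"fingers":0.06},
    {"rx":0,"ry":0,"rz":0,"dx":0,"dy":0,"dz":0.03,"fingers":0.06},
    {"rx":0,"ry":0,"rz":0,"dx":0,"dy":0,"dz":0.025,"fingers":0.06},
    {"rx":0,"ry":0,"rz":0,"dx":0,"dy":0,"dz":0.012,"fingers":0.055},
    {"rx":0,"ry":0,"rz":0,"dx":0,"dy":0,"dz":0.003,"fingers":0.045},
    {"rx":0,"ry":0,"rz":0,"dx":0,"dy":0,"dz":0,"fingers":0.038},
    {"rx":0,"ry":0,"rz":0,"dx":0,"dy":0,"dz":0,"fingers":0.02},
    {"rx":0,"ry":0,"rz":0,"dx":0,"dy":0,"dz":0,"fingers":0.02},
    {"rx":0,"ry":0,"rz":0,"dx":0,"dy":0,"dz":0,"fingers":0.02},
    {"rx":0,"ry":0,"rz":0,"dx":0,"dy":0,"dz":0,"fingers":0.02}
  ],
  "squeeze": 25
}}

```text
time_s: 30.55
position: [0.4215, -0.1312, 0.0317]
tool_rot: [[-1.0, -0.0, 0.001], [-0.0, 1.0, -0.001], [-0.001, -0.001, -1.0]]
ft_force: [0.5, -0.3, 3.9]
grip_width: 0.0289
gripper_force: 24.9
```

Request:
{"fn": "arm_command", "kwargs": {
  "deltas": [
    {"rx":0,"ry":0,"rz":0,"dx":0,"dy":0,"dz":-0.03,"fingers":0.02},
    {"rx":0,"ry":0,"rz":0,"dx":0,"dy":0,"dz":-0.04,"fingers":0.02},
    {"rx":0,"ry":0,"rz":0,"dx":0,"dy":0,"dz":-0.04,"fingers":0.02},
    {"rx":0,"ry":0,"rz":0,"dx":0,"dy":0.025,"dz":-0.01,"fingers":0.02},
    {"rx":0,"ry":0,"rz":0,"dx":0,"dy":0.045,"dz":0,"fingers":0.02},
    {"rx":0,"ry":0,"rz":0,"dx":0,"dy":0.045,"dz":0,"fingers":0.02},
    {"rx":0,"ry":0,"rz":0,"dx":0,"dy":0.045,"dz":0,"fingers":0.02},
    {"rx":0,"ry":0,"rz":0,"dx":0,"dy":0.045,"dz":0,"fingers":0.02},
    {"rx":0,"ry":0,"rz":0,"dx":0,"dy":0.045,"dz":0,"fingers":0.02},
    {"rx":0,"ry":0,"rz":0,"dx":0,"dy":0.045,"dz":0,"fingers":0.02},
    {"rx":0,"ry":0,"rz":0,"dx":0,"dy":0.045,"dz":0,"fingers":0.02},
    {"rx":0,"ry":0,"rz":0,"dx":-0.02,"dy":0.04,"dz":0,"fingers":0.02}
  ]
}}

```text
time_s: 31.75
position: [0.4392, 0.2513, 0.1514]
tool_rot: [[-1.0, -0.002, -0.001], [-0.002, 1.0, -0.0], [0.001, -0.0, -1.0]]
ft_force: [1.1, -0.5, 0.3]
grip_width: 0.0286
gripper_force: 24.9
```

Request:
{"fn": "arm_command", "kwargs": {
  "deltas": [
    {"rx":0,"ry":0,"rz":0,"dx":-0.03,"dy":0.025,"dz":0,"fingers":0.02},
    {"rx":0,"ry":0,"rz":0,"dx":-0.03,"dy":0.01,"dz":0,"fingers":0.02},
    {"rx":0,"ry":0,"rz":0,"dx":-0.02,"dy":0,"dz":0.02,"fingers":0.02},
    {"rx":0,"ry":0,"rz":0,"dx":0,"dy":0,"dz":0.02,"fingers":0.02},
    {"rx":0,"ry":0,"rz":0,"dx":0,"dy":0,"dz":0.02,"fingers":0.02},
    {"rx":0,"ry":0,"rz":0,"dx":0,"dy":0,"dz":0,"fingers":0.02},
    {"rx":0,"ry":0,"rz":0,"dx":0,"dy":0,"dz":0,"fingers":0.02},
    {"rx":0,"ry":0,"rz":0,"dx":0,"dy":0,"dz":0,"fingers":0.02}
  ]
}}

```text
time_s: 32.55
position: [0.5215, 0.2842, 0.0925]
tool_rot: [[-1.0, -0.0, 0.002], [-0.0, 1.0, 0.001], [-0.002, 0.001, -1.0]]
ft_force: [-0.1, 0.0, -0.2]
grip_width: 0.0287
gripper_force: 24.9
```

Run:
```python
from wl import *
w=wl('w11',[('dropper',.063),('balance',0)])
import pickle;pickle.dump(w,open('w11.pkl','wb'))
print(proj(w,[[.521,.2825,.043]]))
c=w['color'][130:350,240:400];cv2.imwrite('pics/c11.png',cv2.resize(c,None,fx=2.7,fy=2.7,interpolation=cv2.INTER_CUBIC))
```

```text
32.55 [0.5215 0.2842 0.0925] [-1.     -0.0003 -0.0019] [-0.087   0.0315 -0.2315] 0.028671619901652654 24.920995831489563
dropper box [292.3 246.7 351.2 393.2] 0.55
dropper tip [324.  271.8] [0.521  0.2865] 0.59
dropper tip [ 17.6 227.9] [0.4964 0.1216] 0.56
balance box [215.9  61.9 448.5 339.3] 0.67
balance tip [319.2 241.2] [0.5219 0.2839] 0.69
[[316.8816 259.6493]]
```

View pics/c11.png

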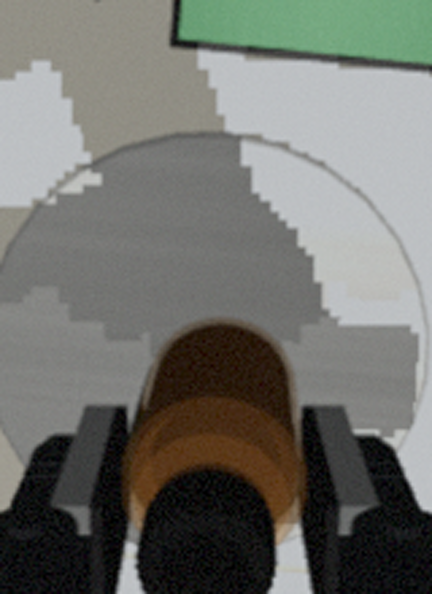

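The held dropper is above the pan. The pan circle's centre is at about (317,259) in full-picture pixels, as predicted. I'll lower it.

Request:
{"fn": "arm_command", "kwargs": {
  "deltas": [
    {"rx":0,"ry":0,"rz":0,"dx":-0.0005,"dy":-0.0015,"dz":0.008,"fingers":0.02},
    {"rx":0,"ry":0,"rz":0,"dx":0,"dy":0,"dz":0.005,"fingers":0.02},
    {"rx":0,"ry":0,"rz":0,"dx":0,"dy":0,"dz":0.002,"fingers":0.02},
    {"rx":0,"ry":0,"rz":0,"dx":0,"dy":0,"dz":0.001,"fingers":0.02},
    {"rx":0,"ry":0,"rz":0,"dx":0,"dy":0,"dz":0,"fingers":0.02},
    {"rx":0,"ry":0,"rz":0,"dx":0,"dy":0,"dz":0,"fingers":0.02}
  ]
}}

```text
time_s: 33.4
position: [0.5217, 0.2826, 0.0753]
tool_rot: [[-1.0, -0.0, 0.0], [-0.0, 1.0, 0.0], [-0.0, 0.0, -1.0]]
ft_force: [0.4, -1.3, -1.0]
grip_width: 0.0285
gripper_force: 24.9
```

Request:
{"fn": "arm_command", "kwargs": {
  "deltas": [
    {"rx":0,"ry":0,"rz":0,"dx":0,"dy":0,"dz":0.0007,"fingers":0.02},
    {"rx":0,"ry":0,"rz":0,"dx":0,"dy":0,"dz":0,"fingers":0.02},
    {"rx":0,"ry":0,"rz":0,"dx":0,"dy":0,"dz":0,"fingers":0.035},
    {"rx":0,"ry":0,"rz":0,"dx":0,"dy":0,"dz":0,"fingers":0.05},
    {"rx":0,"ry":0,"rz":0,"dx":0,"dy":0,"dz":0,"fingers":0.06},
    {"rx":0,"ry":0,"rz":0,"dx":0,"dy":0,"dz":-0.03,"fingers":0.06},
    {"rx":0,"ry":0,"rz":0,"dx":0,"dy":0,"dz":-0.04,"fingers":0.06},
    {"rx":0,"ry":0,"rz":0,"dx":0,"dy":0,"dz":-0.04,"fingers":0.06},
    {"rx":0,"ry":0,"rz":0,"dx":0,"dy":0,"dz":-0.045,"fingers":0.06},
    {"rx":0,"ry":0,"rz":0,"dx":0,"dy":0,"dz":-0.045,"fingers":0.06},
    {"rx":0,"ry":0,"rz":0,"dx":0,"dy":0,"dz":0,"fingers":0.06},
    {"rx":0,"ry":0,"rz":0,"dx":0,"dy":0,"dz":0,"fingers":0.06}
  ]
}}

```text
time_s: 34.6
position: [0.5216, 0.2826, 0.2749]
tool_rot: [[-1.0, -0.0, 0.001], [-0.0, 1.0, 0.0], [-0.001, 0.0, -1.0]]
ft_force: [-0.1, 1.1, -1.0]
grip_width: 0.0599
gripper_force: 0.0
```

Run:
```python
from wl import *
w=wl('w12',[('dropper',.043),('balance',0),('cylinder',.003),('syrup_bottle',.003)])
c=cv2.cvtColor(w['color'],cv2.COLOR_BGR2GRAY)
print(proj(w,[[.521,.2825,.043]]))
p=env.get_image('side');print([(x['box'],x['p']) for x in env.look_for('dropper',p)])
```

```text
34.6 [0.5216 0.2826 0.2749] [-1.     -0.0002 -0.0012] [-0.079   1.1016 -0.9995] 0.05990731605398677 0.0
dropper box [308.9 193.4 332.4 226.5] 0.8
dropper tip [321.7 204.1] [0.5188 0.2851] 0.68
balance box [264.2  99.  385.6 257.4] 0.75
balance tip [319.4 199.3] [0.5203 0.2826] 0.78
cylinder tip [143.4 190.4] [0.5085 0.0657] 0.98
syrup_bottle box [  0.  178.8  79.5 212.2] 0.87
syrup_bottle tip [ 56.3 201.2] [ 0.5214 -0.0481] 0.66
[[319.3852 206.0108]]
[]
```

Request:
{"fn": "arm_command", "kwargs": {
  "deltas": [
    {"rx":0,"ry":0,"rz":0,"dx":0,"dy":-0.04,"dz":0,"fingers":0.06},
    {"rx":0,"ry":0,"rz":0,"dx":0,"dy":-0.045,"dz":0,"fingers":0.06},
    {"rx":0,"ry":0,"rz":0,"dx":0,"dy":-0.045,"dz":0,"fingers":0.06},
    {"rx":0,"ry":0,"rz":0,"dx":0,"dy":-0.045,"dz":0,"fingers":0.06},
    {"rx":0,"ry":0,"rz":0,"dx":0,"dy":-0.045,"dz":0,"fingers":0.06},
    {"rx":0,"ry":0,"rz":0,"dx":0,"dy":-0.045,"dz":0,"fingers":0.06},
    {"rx":0,"ry":0,"rz":0,"dx":0,"dy":-0.04,"dz":0,"fingers":0.06},
    {"rx":0,"ry":0,"rz":0,"dx":0,"dy":-0.0216,"dz":0,"fingers":0.06},
    {"rx":0,"ry":0,"rz":0,"dx":0,"dy":0,"dz":0.03,"fingers":0.06},
    {"rx":0,"ry":0,"rz":0,"dx":0,"dy":0,"dz":0.03,"fingers":0.06},
    {"rx":0,"ry":0,"rz":0,"dx":0,"dy":0,"dz":0.02,"fingers":0.06},
    {"rx":0,"ry":0,"rz":0,"dx":0,"dy":0,"dz":0,"fingers":0.06}
  ]
}}

```text
time_s: 36.35
position: [0.5205, -0.0438, 0.1923]
tool_rot: [[-1.0, 0.0, -0.005], [0.0, 1.0, 0.002], [0.005, 0.002, -1.0]]
ft_force: [0.0, 0.3, 0.2]
grip_width: 0.06
gripper_force: 0.0
```

Request:
{"fn": "arm_command", "kwargs": {
  "deltas": [
    {"rx":0,"ry":0,"rz":0,"dx":0,"dy":0,"dz":0,"fingers":0.06},
    {"rx":0,"ry":0,"rz":0,"dx":0,"dy":0,"dz":0,"fingers":0.06}
  ]
}}

```text
time_s: 36.55
position: [0.5223, -0.0442, 0.1959]
tool_rot: [[-1.0, -0.0, 0.002], [-0.0, 1.0, -0.001], [-0.002, -0.001, -1.0]]
ft_force: [0.0, 1.3, 0.9]
grip_width: 0.0599
gripper_force: 0.0
```

Request:
{"fn": "arm_command", "kwargs": {
  "deltas": [
    {"rx":0,"ry":0,"rz":0,"dx":0.0007,"dy":0,"dz":0.025,"fingers":0.06},
    {"rx":0,"ry":0,"rz":0,"dx":0,"dy":0,"dz":0.025,"fingers":0.06},
    {"rx":0,"ry":0,"rz":0,"dx":0,"dy":0,"dz":0.013,"fingers":0.055},
    {"rx":0,"ry":0,"rz":0,"dx":0,"dy":0,"dz":0.004,"fingers":0.05},
    {"rx":0,"ry":0,"rz":0,"dx":0,"dy":0,"dz":0,"fingers":0.04},
    {"rx":0,"ry":0,"rz":0,"dx":0,"dy":0,"dz":0,"fingers":0.035},
    {"rx":0,"ry":0,"rz":0,"dx":0,"dy":0,"dz":0,"fingers":0.02},
    {"rx":0,"ry":0,"rz":0,"dx":0,"dy":0,"dz":0,"fingers":0.02},
    {"rx":0,"ry":0,"rz":0,"dx":0,"dy":0,"dz":0,"fingers":0.02},
    {"rx":0,"ry":0,"rz":0,"dx":0,"dy":0,"dz":0,"fingers":0.02}
  ],
  "squeeze": 60
}}

```text
time_s: 37.55
position: [0.5217, -0.044, 0.1289]
tool_rot: [[-1.0, -0.0, 0.003], [-0.0, 1.0, -0.001], [-0.003, -0.001, -1.0]]
ft_force: [-1.1, 1.5, 7.4]
grip_width: 0.0306
gripper_force: 59.3
```

Request:
{"fn": "arm_command", "kwargs": {
  "deltas": [
    {"rx":0,"ry":0,"rz":0,"dx":0,"dy":0,"dz":-0.02,"fingers":0.02},
    {"rx":0,"ry":0,"rz":0,"dx":0,"dy":0,"dz":-0.04,"fingers":0.02},
    {"rx":0,"ry":0,"rz":0,"dx":0.005,"dy":0,"dz":-0.04,"fingers":0.02},
    {"rx":0,"ry":0,"rz":0,"dx":0.01,"dy":-0.02,"dz":-0.03,"fingers":0.02},
    {"rx":0,"ry":0,"rz":0,"dx":0.01,"dy":-0.04,"dz":-0.01,"fingers":0.02},
    {"rx":0,"ry":0,"rz":0,"dx":0.01,"dy":-0.04,"dz":0,"fingers":0.02},
    {"rx":0,"ry":0,"rz":0,"dx":0,"dy":-0.04,"dz":0,"fingers":0.02},
    {"rx":0,"ry":0,"rz":0,"dx":0,"dy":-0.04,"dz":0,"fingers":0.02},
    {"rx":0,"ry":0,"rz":0,"dx":0,"dy":-0.04,"dz":0,"fingers":0.02},
    {"rx":0,"ry":0,"rz":0,"dx":0,"dy":-0.04,"dz":0,"fingers":0.02},
    {"rx":0,"ry":0,"rz":0,"dx":-0.01,"dy":-0.02,"dz":0,"fingers":0.02},
    {"rx":0,"ry":0,"rz":0,"dx":-0.006,"dy":-0.008,"dz":0,"fingers":0.02}
  ]
}}

```text
time_s: 38.75
position: [0.5019, -0.3339, 0.2669]
tool_rot: [[-1.0, 0.002, -0.001], [0.002, 1.0, 0.0], [0.001, 0.0, -1.0]]
ft_force: [-0.6, -0.2, -2.2]
grip_width: 0.0308
gripper_force: 60.0
```

Request:
{"fn": "arm_command", "kwargs": {
  "deltas": [
    {"rx":0,"ry":0,"rz":0,"dx":0,"dy":0,"dz":0.02,"fingers":0.02},
    {"rx":0,"ry":0,"rz":0,"dx":0,"dy":0,"dz":0.03,"fingers":0.02},
    {"rx":0,"ry":0,"rz":0,"dx":0,"dy":0,"dz":0.03,"fingers":0.02},
    {"rx":0,"ry":0,"rz":0,"dx":0,"dy":0,"dz":0.03,"fingers":0.02},
    {"rx":0,"ry":0,"rz":0,"dx":0,"dy":0,"dz":0.01,"fingers":0.02},
    {"rx":0,"ry":0,"rz":0,"dx":0,"dy":0,"dz":0,"fingers":0.02},
    {"rx":0,"ry":0,"rz":0,"dx":0,"dy":0,"dz":0,"fingers":0.02}
  ]
}}

```text
time_s: 39.45
position: [0.5026, -0.3322, 0.149]
tool_rot: [[-1.0, -0.001, 0.002], [-0.001, 1.0, -0.002], [-0.002, -0.002, -1.0]]
ft_force: [-0.1, -0.4, -2.4]
grip_width: 0.0303
gripper_force: 59.9
```

Request:
{"fn": "arm_command", "kwargs": {
  "deltas": [
    {"rx":0,"ry":0,"rz":0,"dx":0,"dy":0,"dz":0.009,"fingers":0.02},
    {"rx":0,"ry":0,"rz":0,"dx":0,"dy":0,"dz":0.004,"fingers":0.02},
    {"rx":0,"ry":0,"rz":0,"dx":0,"dy":0,"dz":0.002,"fingers":0.02},
    {"rx":0,"ry":0,"rz":0,"dx":0,"dy":0,"dz":0.001,"fingers":0.02},
    {"rx":0,"ry":0,"rz":0,"dx":0,"dy":0,"dz":0,"fingers":0.02},
    {"rx":0,"ry":0,"rz":0,"dx":0,"dy":0,"dz":0,"fingers":0.02}
  ]
}}

```text
time_s: 40.05
position: [0.5021, -0.3321, 0.132]
tool_rot: [[-1.0, -0.0, 0.001], [-0.0, 1.0, -0.0], [-0.001, -0.0, -1.0]]
ft_force: [-1.0, 2.2, 2.4]
grip_width: 0.0305
gripper_force: 60.5
```

Request:
{"fn": "arm_command", "kwargs": {
  "deltas": [
    {"rx":0,"ry":0,"rz":0,"dx":0,"dy":0,"dz":0,"fingers":0.035},
    {"rx":0,"ry":0,"rz":0,"dx":0,"dy":0,"dz":0,"fingers":0.05},
    {"rx":0,"ry":0,"rz":0,"dx":0,"dy":0,"dz":0,"fingers":0.06},
    {"rx":0,"ry":0,"rz":0,"dx":0,"dy":0,"dz":-0.03,"fingers":0.06},
    {"rx":0,"ry":0,"rz":0,"dx":0,"dy":0,"dz":-0.04,"fingers":0.06},
    {"rx":0,"ry":0,"rz":0,"dx":0,"dy":0,"dz":-0.045,"fingers":0.06},
    {"rx":0,"ry":0,"rz":0,"dx":0,"dy":0.02,"dz":-0.045,"fingers":0.07},
    {"rx":0,"ry":0,"rz":0,"dx":0,"dy":0.04,"dz":0,"fingers":0.075},
    {"rx":0,"ry":0,"rz":0,"dx":0,"dy":0.045,"dz":0,"fingers":0.075},
    {"rx":0,"ry":0,"rz":0,"dx":0,"dy":0.045,"dz":0,"fingers":0.075},
    {"rx":0,"ry":0,"rz":0,"dx":0,"dy":0.045,"dz":0,"fingers":0.075},
    {"rx":0,"ry":0,"rz":0,"dx":-0.004,"dy":0.045,"dz":0,"fingers":0.075}
  ]
}}

```text
time_s: 41.25
position: [0.5055, -0.0904, 0.2917]
tool_rot: [[-1.0, 0.0, 0.0], [0.0, 1.0, -0.0], [-0.0, -0.0, -1.0]]
ft_force: [1.2, 0.3, -0.0]
grip_width: 0.0749
gripper_force: 0.0
```

Request:
{"fn": "arm_command", "kwargs": {
  "deltas": [
    {"rx":0,"ry":0,"rz":0,"dx":-0.004,"dy":0.045,"dz":0,"fingers":0.075},
    {"rx":0,"ry":0,"rz":0,"dx":0,"dy":0.045,"dz":0,"fingers":0.075},
    {"rx":0,"ry":0,"rz":0,"dx":0,"dy":0.045,"dz":0,"fingers":0.075},
    {"rx":0,"ry":0,"rz":0,"dx":0,"dy":0.023,"dz":0,"fingers":0.075},
    {"rx":0,"ry":0,"rz":0,"dx":0,"dy":0,"dz":0,"fingers":0.075},
    {"rx":0,"ry":0,"rz":0,"dx":0,"dy":0,"dz":0,"fingers":0.075},
    {"rx":0,"ry":0,"rz":0,"dx":0,"dy":0,"dz":0,"fingers":0.075}
  ]
}}

```text
time_s: 41.95
position: [0.5101, 0.0649, 0.2914]
tool_rot: [[-1.0, 0.001, -0.0], [0.001, 1.0, -0.0], [0.0, -0.0, -1.0]]
ft_force: [-0.2, -0.5, -0.1]
grip_width: 0.0753
gripper_force: 0.0
```

Down by 0.111 to z 0.1803 on the cylinder, then close.

Request:
{"fn": "arm_command", "kwargs": {
  "deltas": [
    {"rx":0,"ry":0,"rz":0,"dx":0,"dy":0.0012,"dz":0.025,"fingers":0.075},
    {"rx":0,"ry":0,"rz":0,"dx":0,"dy":0,"dz":0.03,"fingers":0.075},
    {"rx":0,"ry":0,"rz":0,"dx":0,"dy":0,"dz":0.03,"fingers":0.07},
    {"rx":0,"ry":0,"rz":0,"dx":0,"dy":0,"dz":0.02,"fingers":0.06},
    {"rx":0,"ry":0,"rz":0,"dx":0,"dy":0,"dz":0.006,"fingers":0.055},
    {"rx":0,"ry":0,"rz":0,"dx":0,"dy":0,"dz":0,"fingers":0.05},
    {"rx":0,"ry":0,"rz":0,"dx":0,"dy":0,"dz":0,"fingers":0.043},
    {"rx":0,"ry":0,"rz":0,"dx":0,"dy":0,"dz":0,"fingers":0.03},
    {"rx":0,"ry":0,"rz":0,"dx":0,"dy":0,"dz":0,"fingers":0.03},
    {"rx":0,"ry":0,"rz":0,"dx":0,"dy":0,"dz":0,"fingers":0.03},
    {"rx":0,"ry":0,"rz":0,"dx":0,"dy":0,"dz":0,"fingers":0.03}
  ],
  "squeeze": 40
}}

```text
time_s: 43.05
position: [0.5106, 0.0669, 0.1818]
tool_rot: [[-1.0, -0.0, 0.003], [-0.0, 1.0, -0.001], [-0.003, -0.001, -1.0]]
ft_force: [0.3, -1.5, 6.1]
grip_width: 0.0378
gripper_force: 40.6
```

Request:
{"fn": "arm_command", "kwargs": {
  "deltas": [
    {"rx":0,"ry":0,"rz":0,"dx":0,"dy":0,"dz":-0.02,"fingers":0.03},
    {"rx":0,"ry":0,"rz":0,"dx":0.004,"dy":0,"dz":-0.03,"fingers":0.03},
    {"rx":0,"ry":0,"rz":0,"dx":0.006,"dy":-0.025,"dz":0,"fingers":0.03},
    {"rx":0,"ry":0,"rz":0,"dx":0.008,"dy":-0.04,"dz":0,"fingers":0.03},
    {"rx":0,"ry":0,"rz":0,"dx":0.008,"dy":-0.04,"dz":0,"fingers":0.03},
    {"rx":0,"ry":0,"rz":0,"dx":0,"dy":-0.04,"dz":0,"fingers":0.03},
    {"rx":0,"ry":0,"rz":0,"dx":0,"dy":-0.04,"dz":0,"fingers":0.03},
    {"rx":0,"ry":0,"rz":0,"dx":0,"dy":-0.04,"dz":0,"fingers":0.03},
    {"rx":0,"ry":0,"rz":0,"dx":0,"dy":-0.035,"dz":0,"fingers":0.03},
    {"rx":0,"ry":0,"rz":0,"dx":0,"dy":-0.03,"dz":0,"fingers":0.03},
    {"rx":0,"ry":0,"rz":0,"dx":0,"dy":-0.02,"dz":0,"fingers":0.03},
    {"rx":0,"ry":0,"rz":0,"dx":0,"dy":-0.0088,"dz":0,"fingers":0.03}
  ]
}}

```text
time_s: 44.25
position: [0.4838, -0.2529, 0.2303]
tool_rot: [[-1.0, 0.001, -0.0], [0.001, 1.0, 0.0], [0.0, 0.0, -1.0]]
ft_force: [0.1, 0.8, -2.3]
grip_width: 0.0375
gripper_force: 40.9
```

Request:
{"fn": "arm_command", "kwargs": {
  "deltas": [
    {"rx":0,"ry":0,"rz":0,"dx":0,"dy":0,"dz":0.01,"fingers":0.03},
    {"rx":0,"ry":0,"rz":0,"dx":0,"dy":0,"dz":0,"fingers":0.03},
    {"rx":0,"ry":0,"rz":0,"dx":0,"dy":0,"dz":0,"fingers":0.03}
  ]
}}

```text
time_s: 44.55
position: [0.484, -0.2503, 0.2202]
tool_rot: [[-1.0, -0.002, -0.001], [-0.002, 1.0, 0.001], [0.001, 0.001, -1.0]]
ft_force: [-0.1, 0.7, -1.3]
grip_width: 0.0379
gripper_force: 40.9
```

Lower 0.0355 with a small correction (dy -0.0015).

Request:
{"fn": "arm_command", "kwargs": {
  "deltas": [
    {"rx":0,"ry":0,"rz":0,"dx":-0.0005,"dy":-0.001,"dz":0.012,"fingers":0.03},
    {"rx":0,"ry":0,"rz":0,"dx":0,"dy":0,"dz":0.012,"fingers":0.03},
    {"rx":0,"ry":0,"rz":0,"dx":0,"dy":0,"dz":0.006,"fingers":0.03},
    {"rx":0,"ry":0,"rz":0,"dx":0,"dy":0,"dz":0.002,"fingers":0.03},
    {"rx":0,"ry":0,"rz":0,"dx":0,"dy":0,"dz":0,"fingers":0.03},
    {"rx":0,"ry":0,"rz":0,"dx":0,"dy":0,"dz":0,"fingers":0.03}
  ]
}}

```text
time_s: 45.15
position: [0.4847, -0.2527, 0.1889]
tool_rot: [[-1.0, -0.0, 0.001], [-0.0, 1.0, -0.001], [-0.001, -0.001, -1.0]]
ft_force: [0.2, 0.0, -1.8]
grip_width: 0.0378
gripper_force: 40.9
```

Request:
{"fn": "arm_command", "kwargs": {
  "deltas": [
    {"rx":0,"ry":0,"rz":0,"dx":0,"dy":0.0005,"dz":0.0025,"fingers":0.03},
    {"rx":0,"ry":0,"rz":0,"dx":0,"dy":0,"dz":0.001,"fingers":0.03},
    {"rx":0,"ry":0,"rz":0,"dx":0,"dy":0,"dz":0,"fingers":0.03},
    {"rx":0,"ry":0,"rz":0,"dx":0,"dy":0,"dz":0,"fingers":0.03}
  ]
}}

```text
time_s: 45.55
position: [0.4845, -0.2522, 0.185]
tool_rot: [[-1.0, -0.0, 0.0], [-0.0, 1.0, -0.0], [-0.0, -0.0, -1.0]]
ft_force: [0.0, 0.5, -1.8]
grip_width: 0.0383
gripper_force: 40.9
```

Request:
{"fn": "arm_command", "kwargs": {
  "deltas": [
    {"rx":0,"ry":0,"rz":0,"dx":0,"dy":0,"dz":0.0008,"fingers":0.03},
    {"rx":0,"ry":0,"rz":0,"dx":0,"dy":0,"dz":0,"fingers":0.03},
    {"rx":0,"ry":0,"rz":0,"dx":0,"dy":0,"dz":0,"fingers":0.03}
  ]
}}

```text
time_s: 45.85
position: [0.4847, -0.2523, 0.1849]
tool_rot: [[-1.0, -0.0, 0.001], [-0.0, 1.0, -0.001], [-0.001, -0.001, -1.0]]
ft_force: [-1.3, 1.1, 5.4]
grip_width: 0.0379
gripper_force: 41.5
```

Contact. Release, rise clear, and check.

Request:
{"fn": "arm_command", "kwargs": {
  "deltas": [
    {"rx":0,"ry":0,"rz":0,"dx":0,"dy":0,"dz":0,"fingers":0.043},
    {"rx":0,"ry":0,"rz":0,"dx":0,"dy":0,"dz":0,"fingers":0.055},
    {"rx":0,"ry":0,"rz":0,"dx":0,"dy":0,"dz":0,"fingers":0.07},
    {"rx":0,"ry":0,"rz":0,"dx":0,"dy":0,"dz":-0.02,"fingers":0.075},
    {"rx":0,"ry":0,"rz":0,"dx":0,"dy":0,"dz":-0.04,"fingers":0.075},
    {"rx":0,"ry":0,"rz":0,"dx":0,"dy":0,"dz":-0.045,"fingers":0.075},
    {"rx":0,"ry":0,"rz":0,"dx":0,"dy":0,"dz":-0.02,"fingers":0.075},
    {"rx":0,"ry":0,"rz":0,"dx":0.02,"dy":0.02,"dz":0,"fingers":0.075},
    {"rx":0,"ry":0,"rz":0,"dx":0.013,"dy":0.004,"dz":0,"fingers":0.075},
    {"rx":0,"ry":0,"rz":0,"dx":0,"dy":0,"dz":0,"fingers":0.075},
    {"rx":0,"ry":0,"rz":0,"dx":0,"dy":0,"dz":0,"fingers":0.075},
    {"rx":0,"ry":0,"rz":0,"dx":0,"dy":0,"dz":0,"fingers":0.075}
  ]
}}

```text
time_s: 47.05
position: [0.4519, -0.2285, 0.3089]
tool_rot: [[-1.0, -0.0, -0.0], [-0.0, 1.0, 0.0], [0.0, 0.0, -1.0]]
ft_force: [-0.1, -0.3, -0.3]
grip_width: 0.0749
gripper_force: 0.0
```

Run:
```python
from wl import *
import pickle
w=wl('w13',[('syrup_bottle',.006),('cylinder',.006),('spray',.006)])
a=pickle.load(open('w3.pkl','rb'))
sd=env.get_image('side');s0=cv2.imread('pics/side0.png')
f=lambda im:cv2.resize(im[120:430,240:420],None,fx=1.6,fy=1.6)
cv2.imwrite('pics/fin.png',np.vstack([np.hstack([a['color'][150:330,150:400],w['color'][150:330,150:400]]),np.zeros((1,500,3),np.uint8)]))
A=f(s0);B=f(sd['color']);L=cv2.resize(np.vstack([a['color'][160:320,180:360],w['color'][160:320,180:360]]),None,fx=.775*2,fy=.775*2)
h=min(len(A),len(L));cv2.imwrite('pics/fin.png',np.hstack([A[:h],B[:h]])[:, :520+60]);cv2.imwrite('pics/fin.png',cv2.resize(np.hstack([A[:h],B[:h],L[:h,:]]),(790,int(790*h/(A.shape[1]*2+L.shape[1])))))
```

```text
47.05 [ 0.4519 -0.2285  0.3089] [-1.     -0.      0.0002] [-0.053  -0.3031 -0.2943] 0.07489013408954445 0.0
syrup_bottle box [190.2 210.7 271.7 296. ] 0.68
syrup_bottle tip [241.5 233.9] [ 0.502  -0.3345] 0.75
cylinder box [257.  193.1 330.2 323.5] 0.86
cylinder tip [304.4 221.3] [ 0.4844 -0.2487] 0.74
```

View pics/fin.png

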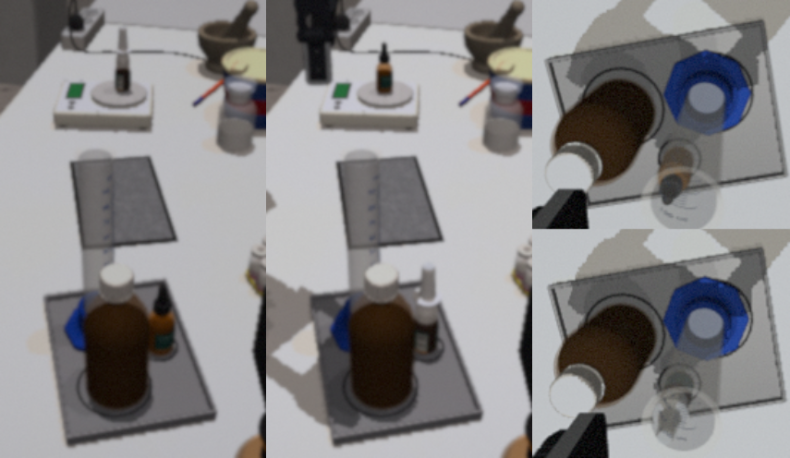

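The before and after views match: bottle and cylinder are back within about 1–2 mm, the spray is upright in the rear ring, the dropper is centred on the pan, and the gripper is clear.

```bash
python3 -c "
from rig import env
print(env.close_job())"
```

```text
the job is handed in; nothing more can be done
None
```

The job is handed in, with no verdict returned: the dropper stands in the middle of the balance pan, the spray stands in the rear caddy place, and the amber bottle and cylinder are back upright within about 2 mm of where they stood, at about 47 s of the 134 s allowed.

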